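Load keyed lens cells into their rack and cover it

ROBOT

A 6-joint arm with a two-finger parallel gripper is mounted at the origin on a cart in front of the work surface, level with it; the furniture and walls round the work are solid. World frame = base frame: x ahead of the robot, y to its left, z up, the work surface at z = 0. Lengths are in m, angles in degrees, forces in N, time in s.
With the tool pointing down it reaches from about 0.25 to 0.725 m from the base axis. Payload 9.7 kg.
Tool frame: the origin (TCP) lies at the very end of the fingers, on their centre line; the grasp point (between the pads) lies 19 mm behind it; z points along the fingers, y is the direction in which the jaws open and shut (so a half turn about z gives the same grasp; the last joint's range is limited). The gripper opens to 85 mm and grips with 20 to 120 N. Pads are 22 mm wide; open, the fingers measure 114 mm over their backs; the gripper's body (76 mm by 85 mm) begins 54 mm behind the grasp point. The pads swing forward as they close: fully open they stand 13 mm farther back than shut.
Start: joints at [74.141, 4.979, 10.078, 95.1, 0, 90], TCP at [0.15, 0.529, 0.231] pointing down, gripper open.
Joint ranges: [-179.16, 179.16], [-48.56, 103.87], [-65.8, 70.77], [-126.05, 130.52], [-82.76, 87.17], [-180, 180]. Speed limits (degrees/s): [127.2, 127.2, 147.25, 180, 180, 180].

INTERFACE

Orientations are given as [roll, pitch, yaw] about the fixed x, y, z axes, in that order (R = Rz(yaw) Ry(pitch) Rx(roll)).
In Python, from workcell import bot gives the robot as it stands.
- The arm moves only by the shell command python3 -m pendant 'ROWS' [FORCE]. ROWS is JSON, a list that holds one entry, the list of rows, each a list of 7 numbers: the shift along the tool's x, y, z in cm, then the turn, a rotation vector about the tool's x, y, z in rad, then the opening in per cent of the stroke, from 0 (shut) to 100 (fully open). In form: [[[dx, dy, dz, ax, ay, az, gripper], ...]]. A call has 1 to 5 rows; each row shifts and turns the pose as measured when the row begins, along the tool's axes as they then stand; what a row does not reach is not made up. A row lasts 1/12 s, in which the tool goes at most 41.7 mm and 7.16 degrees, less where a joint would pass 70% of its speed; a pose out of reach is approached as far as the arm can. A call with a gripper value outside its range is refused whole. The fingers move at their own pace and stop on an object; FORCE is the grip in N (left out, the last holds). Time passes only in rows, so rows that do not move let the fingers close. It gives the time, the measured TCP pose, the force and the opening at its end, in the units of the state.
- bot.get_obs(): the state, without advancing time (a new reading comes with each control period).
- bot.camera(name): name is "scene" or "side" or "wrist"; returns the picture (384x512x3 uint8, red, green, blue); there is no depth.
- bot.get_calibration(name): a dict with "intrinsics" (3x3 intrinsics, pixels), "pose" (4x4, takes a point from camera to world coordinates); the wrist camera has in their place "T_tool_cam" (4x4, takes a point from camera to tool coordinates, whose origin is the TCP and whose axes are the flange's). Camera axes: x right, y down, z forward; pixel columns grow to the right and rows downward; lengths in m; the calibration is good to about 2 mm. A picture is of the moment at which its call begins: read the wrist's pose just before it. get_calibration takes no time and is no camera call.
- bot.job_done(): hands the job in, once; it reports no verdict.
Trained networks look in the newest picture that a camera, given by its name, has taken for a name from the list of things; names that differ only in an ending like _2 or _b are one class to them, and where a whole thing is asked for, a point or a joint stands for the part that bears it (a point fixed in the world has none). Each returns a list of dicts, best first, with "confidence" (0 to 1); they miss things now and then, are a little off and sometimes report something else, mostly with a low value. They report only what shows in the picture. A call takes as long as a camera call. They do not tell look-alikes from the thing itself.
- bot.masks_of(camera, thing): "pixels" (384x512 bool, what is visible of it) and "extent" ([left, top, right, bottom] in pixels, round what is visible of it).
- bot.mark_of(camera, thing): "uv" ([column, row] in pixels: a listed point, or the origin of a listed thing).
The state is a dict: "time": time; "q": joint angles; "qd": joint speeds; "joint_efforts": joint torques, N m; "ee_pos": TCP position; "tcp_rot": TCP orientation; "wrist_force": force on the tool from outside, world axes, zero at the start; "torque": the same for the moment, N m; "opening": finger opening in m.
Only numpy, scipy, OpenCV 4.12 (cv2) and the standard library are available. Lean on these libraries where they do the work, as an engineer would, in place of code of your own. Each camera call takes 0.05 s, during which the arm holds its last target. There are 200 camera calls.

TASK

Seat every lens cell that is on the bench fully home in its own pocket of the keyed rack; each goes down only one of the two ways round, so if it stops high, lift it, turn it half round and try again. Then slide the cover sheet along its tray until its end overhangs the open edge by 4 to 5 cm, pinch it there by its two long edges, and lay it flat, centred and lengthwise, on the rack's two end posts over the cells. Leave the things standing about undisturbed.

Things in the scene. Friction and masses are not known exactly. Their poses are not given: they have to be found in the camera images.
- rack: aluminium rack for four lens cells, fixed to the bench, 205 (x, long) x 66 (y) mm. Origin: centre of its underside, z up. Four pockets in a row along x, 44 mm apart; pocket rim 20 mm above the bench. At each end (x +-96.5 mm) a post 12 (x) x 26 (y) mm, 42 mm high, carries the cover sheet, 4 mm clear of seated cells
- nest_1 (a point): middle of the floor of a keyed pocket; axes as the rack's. Pocket 39 (x) x 53 (y) mm, 12 deep, 1.5 mm play round a cell. A brass key 6 mm wide, 8 mm high juts 8 mm in from its +y wall, its middle at x +7.5 mm: a cell goes down to the floor only with its notch over the key; turned half round it stops 8 mm high, on the key
- nest_2 (a point): middle of the floor of a keyed pocket; axes as the rack's. Pocket 39 (x) x 53 (y) mm, 12 deep, 1.5 mm play round a cell. A brass key 6 mm wide, 8 mm high juts 8 mm in from its +y wall, its middle at x +7.5 mm: a cell goes down to the floor only with its notch over the key; turned half round it stops 8 mm high, on the key
- nest_3 (a point): middle of the floor of a keyed pocket; axes as the rack's. Pocket 39 (x) x 53 (y) mm, 12 deep, 1.5 mm play round a cell. A brass key 6 mm wide, 8 mm high juts 8 mm in from its +y wall, its middle at x +7.5 mm: a cell goes down to the floor only with its notch over the key; turned half round it stops 8 mm high, on the key
- nest_4 (a point): middle of the floor of a keyed pocket; axes as the rack's. Pocket 39 (x) x 53 (y) mm, 12 deep, 1.5 mm play round a cell. A brass key 6 mm wide, 8 mm high juts 8 mm in from its +y wall, its middle at x +7.5 mm: a cell goes down to the floor only with its notch over the key; turned half round it stops 8 mm high, on the key
- cell_1: lens cell, 90 g (None if absent): flange 36 (x) x 50 (y) x 10 mm, on it a body 26 x 40 mm, 20 mm high, with a lens on top. Origin: centre of the flange's underside, z up. A notch 9 wide, 10 deep goes through one 36 mm end of the flange, its middle 7.5 mm right of centre as seen from above, notched end away. Which end (+y or -y) differs by cell, not told by the pose: see or try
- cell_2: lens cell, 90 g (None if absent): flange 36 (x) x 50 (y) x 10 mm, on it a body 26 x 40 mm, 20 mm high, with a lens on top. Origin: centre of the flange's underside, z up. A notch 9 wide, 10 deep goes through one 36 mm end of the flange, its middle 7.5 mm right of centre as seen from above, notched end away. Which end (+y or -y) differs by cell, not told by the pose: see or try
- cell_3: lens cell, 90 g (None if absent): flange 36 (x) x 50 (y) x 10 mm, on it a body 26 x 40 mm, 20 mm high, with a lens on top. Origin: centre of the flange's underside, z up. A notch 9 wide, 10 deep goes through one 36 mm end of the flange, its middle 7.5 mm right of centre as seen from above, notched end away. Which end (+y or -y) differs by cell, not told by the pose: see or try
- cell_4: lens cell, 90 g (None if absent): flange 36 (x) x 50 (y) x 10 mm, on it a body 26 x 40 mm, 20 mm high, with a lens on top. Origin: centre of the flange's underside, z up. A notch 9 wide, 10 deep goes through one 36 mm end of the flange, its middle 7.5 mm right of centre as seen from above, notched end away. Which end (+y or -y) differs by cell, not told by the pose: see or try
- tray: fixed steel cover tray, slippery deck 40 mm above the bench; origin: centre of its underside, z up. Deck from x -104 to +105 mm, 57 mm wide between side fences 6 mm high over the deck (outer width 69 mm); a stop closes the +x end, the -x end is open. A 12 mm high foot reaches 6 mm out below the open edge
- tray_edge (a point): middle of the deck's open edge, on the deck (40 mm up); axes as the tray's, the sheet slides out to -x. Between tray and rack a vacuum chamber stands at the back under a low-hanging microscope (its middle about x 0.7 to 0.8, y 0): carry things across in front of it, close to the robot (x about 0.4) and 0.2 m or more above the bench
- cover: plain aluminium cover sheet 208 (x) x 54 (y) x 4 mm, 75 g, loose on the tray's deck between the fences, lengthwise, its end at the start 0 to 6 mm out over the open edge. Origin: centre of its underside, z up. The fences leave no room to pinch it in the tray; fingers pressed lightly (5 N) on it drag it
- window_cap: bystander: round window cap, 61 mm across, 13 mm high, lying on the bench; leave alone
- kf_ring: bystander: vacuum centring ring, 41 mm across, 14 mm high, lying on the bench; leave alone
- tape_roll: bystander: roll of white tape, 59 mm across, 18 mm high, lying on the bench; leave alone
- feedthrough: bystander: slim feedthrough standing upright, 24 mm across, 96 mm high; leave alone
Mind the look-alikes: they are no part of the job. What is shaped like the cell_3 but green is not meant.

How it is judged:
By the outcome, as a careful person would: the job done as asked, in the order asked, and still so for the second after the job is handed in, with the robot touching nothing.
Of cell_1, cell_2, cell_3, cell_4 only 3 to 4 are there at a start; the rules pass over those that are not, and their reading is None.
At some moment in a run one of cell_1, cell_2, cell_3, cell_4 may be knocked a few centimetres aside while the robot is not near it.
Once in a run the grip may slacken for a moment while it holds something.
It also fails if it takes over 210 s, if anything falls off the work surface, if the arm or the gripper's body presses on something with over 40 N, if the wrist force passes 120 N, or if a joint passes its speed limit or range.

## Working session

There is one attempt and no reset: what is moved stays moved. The work goes in short steps, Python scripts to look and compute and a shell command to move; the robot and the scene stay as the last step left them, time stands still between calls to the robot, and variables do not carry over. Pictures are saved under pics/ and viewed, about 12 in all and at most 16, crops included, and the job is handed in when it is done.

```bash
ls; mkdir -p pics
python3 - <<'E'
from workcell import bot
import cv2,numpy as np
np.set_printoptions(precision=4,suppress=True)
for c in("scene","side","wrist"):
    im=bot.camera(c);cv2.imwrite(f"pics/{c}0.png",im[:,:,::-1])
    k=bot.get_calibration(c);print(c,{a:np.array(b) for a,b in k.items()})
a=cv2.imread("pics/scene0.png");b=cv2.imread("pics/side0.png")
cv2.imwrite("pics/v1.png",cv2.resize(a,(800,600),interpolation=cv2.INTER_CUBIC));cv2.imwrite("pics/v2.png",cv2.resize(b,(800,600),interpolation=cv2.INTER_CUBIC))
print(bot.get_obs())
E
```

```text
pics
scene {'intrinsics': array([[431.811 ,   0.    , 262.9945],
       [  0.    , 431.811 , 191.3865],
       [  0.    ,   0.    ,   1.    ]]), 'pose': array([[-0.8995, -0.2372,  0.3668,  0.0044],
       [-0.4363,  0.5292, -0.7277,  1.0326],
       [-0.0215, -0.8147, -0.5795,  0.8785],
       [ 0.    ,  0.    ,  0.    ,  1.    ]])}
side {'intrinsics': array([[401.3166,   0.    , 257.6835],
       [  0.    , 401.3166, 191.6932],
       [  0.    ,   0.    ,   1.    ]]), 'pose': array([[ 0.9814, -0.125 ,  0.1454,  0.3134],
       [-0.1916, -0.6084,  0.7701, -1.1572],
       [-0.0078, -0.7837, -0.6211,  0.9937],
       [ 0.    ,  0.    ,  0.    ,  1.    ]])}
wrist {'intrinsics': array([[332.7124,   0.    , 253.6492],
       [  0.    , 332.7124, 194.6039],
       [  0.    ,   0.    ,   1.    ]]), 'T_tool_cam': array([[-0.0011, -0.9472, -0.3207,  0.0826],
       [ 1.    , -0.0008, -0.001 , -0.0006],
       [ 0.0007, -0.3207,  0.9472, -0.1426],
       [ 0.    ,  0.    ,  0.    ,  1.    ]])}
{'time': 0.15, 'q': array([74.1413,  5.0038, 10.0465, 95.0991, -0.0014, 90.001 ]), 'qd': array([-0.0336, -0.1005,  0.1209,  0.1049, -0.0112, -0.0957]), 'joint_efforts': array([ -0.0002, -52.0763,  46.5043,   0.0139,   0.    ,  -0.    ]), 'ee_pos': array([0.1503, 0.5289, 0.2308]), 'tcp_rot': array([-179.9436,    0.0014,  164.1403]), 'wrist_force': array([ 0.2085, -0.0824, -0.2769]), 'torque': array([-0.0217, -0.0249,  0.0023]), 'opening': 0.08542734509185897}
```

View pics/v1.png

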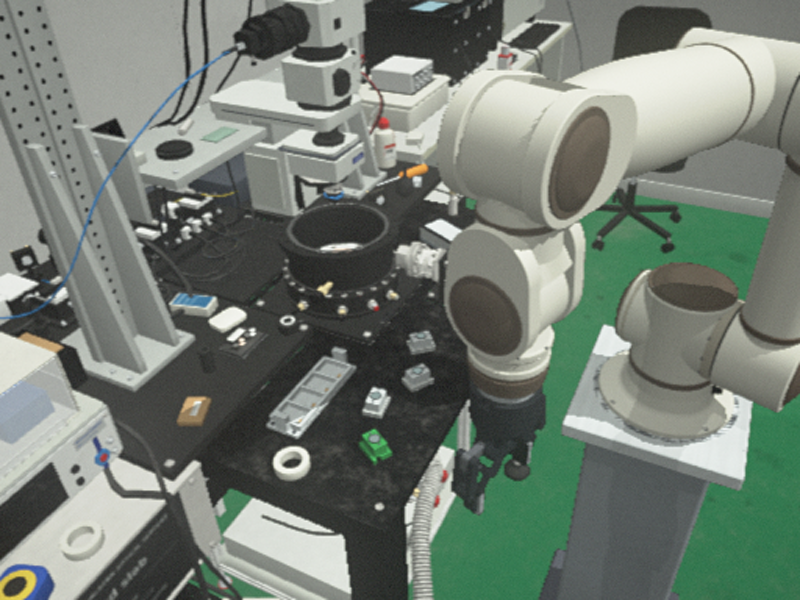

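View pics/v2.png

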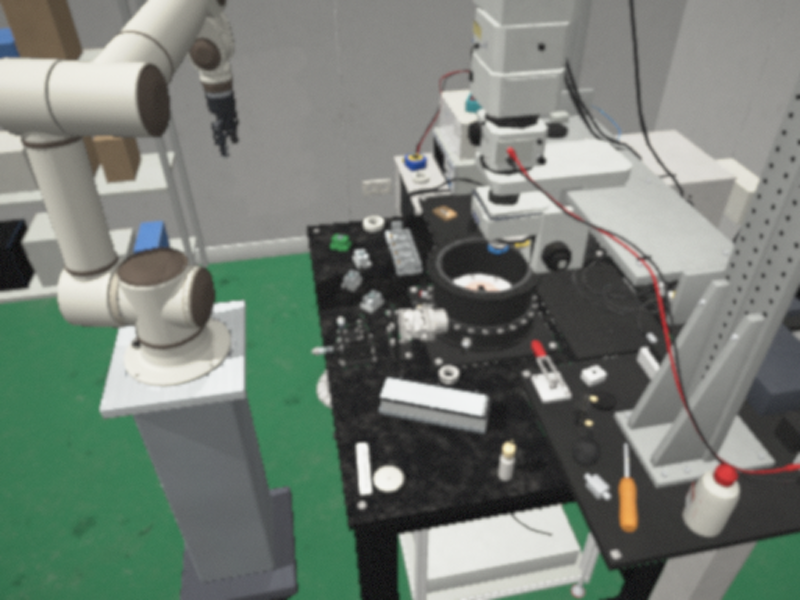

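Scene view (800×600): rack at (312,393), grey/white cells at (376,402), (418,377), (420,342), green look-alike at (375,445), tape roll (292,462). Side view: tray (433,405) with the sheet, kf ring (448,374), window cap (389,478), feedthrough (508,460), a white bar (363,468).

```bash
cat > h.py <<'E'
from workcell import bot
import cv2,numpy as np
from scipy.spatial.transform import Rotation as R
np.set_printoptions(precision=4,suppress=True)
def tool():
    o=bot.get_obs();T=np.eye(4);T[:3,:3]=R.from_euler('xyz',o['tcp_rot'],degrees=True).as_matrix();T[:3,3]=o['ee_pos'];return T
def snap(c,f=None):
    k=bot.get_calibration(c);P=tool()@np.array(k['T_tool_cam']) if c=='wrist' else np.array(k['pose'])
    im=bot.camera(c)
    if f: cv2.imwrite(f"pics/{f}.png",im[:,:,::-1])
    return im,np.array(k['intrinsics']),P
def hit(uv,z,K,P):
    uv=np.atleast_2d(uv).astype(float)
    d=(P[:3,:3]@np.linalg.inv(K)@np.c_[uv,np.ones(len(uv))].T).T
    s=(z-P[2,3])/d[:,2];return P[:3,3]+d*s[:,None]
def proj(X,K,P):
    X=np.atleast_2d(X);c=(X-P[:3,3])@P[:3,:3];p=c@K.T;return p[:,:2]/p[:,2:]
def goto(x,y,z,yaw=None):
    """shift in tool axes cm + yaw turn rad (about tool z) from measured pose; keep tool down"""
    T=tool();d=T[:3,:3].T@(np.array([x,y,z])-T[:3,3])*100
    if yaw is None: rv=np.zeros(3)
    else:
        c=[R.from_euler('xyz',[180,0,yaw+k],degrees=True) for k in(0,180)]
        rv=min(((R.from_matrix(T[:3,:3]).inv()*q).as_rotvec() for q in c),key=np.linalg.norm)
    print('shift cm',d,'rot rad',rv,'norm',np.linalg.norm(d),np.degrees(np.linalg.norm(rv)))
E
cat > /tmp/a.py <<'E'
from h import *
Z={'rack':0,'nest_1':.008,'cell_1':0,'tray':0,'tray_edge':.04,'cover':.04,'window_cap':0,'kf_ring':0,'tape_roll':0,'feedthrough':0}
for c in('scene','side'):
    im,K,P=snap(c)
    for t,z in Z.items():
        for m in bot.mark_of(c,t):
            if m['confidence']>.25: print(c,t,round(m['confidence'],2),np.round(m['uv'],1),hit(m['uv'],z,K,P)[0][:2])
E
cp /tmp/a.py a.py; python3 a.py
```

```text
scene rack 0.68 [197.6 254.8] [0.5955 0.2954]
scene nest_1 0.97 [186.1 264.2] [0.599  0.3479]
scene nest_1 0.87 [198.3 258.9] [0.579  0.3155]
scene nest_1 0.79 [211.9 237.1] [0.5926 0.2187]
scene nest_1 0.68 [203.  248.6] [0.5899 0.2733]
scene cell_1 0.75 [240.5 258.7] [0.4736 0.2573]
scene cell_1 0.54 [266.  220.9] [0.4806 0.0721]
scene cell_1 0.52 [244.5 288.9] [0.4097 0.3534]
scene cell_1 0.51 [265.6 242.6] [0.4373 0.1653]
scene tray 0.57 [294.6 164. ] [ 0.5288 -0.2837]
scene cover 0.51 [292.7 153.8] [ 0.5396 -0.2888]
scene tape_roll 0.79 [188.2 300.3] [0.5248 0.4493]
scene feedthrough 0.49 [287.2 137.9] [ 0.6375 -0.4647]
side rack 0.65 [255.5 160.8] [0.5787 0.2924]
side nest_1 0.94 [255.8 150. ] [0.5943 0.3665]
side nest_1 0.74 [263.5 167.4] [0.6006 0.2243]
side nest_1 0.7 [256.9 154.8] [0.5917 0.3264]
side nest_1 0.58 [256.5 159.5] [0.5828 0.2898]
side nest_1 0.52 [286.4 241.3] [ 0.588  -0.2227]
side cell_1 0.63 [232.  166.4] [0.4708 0.2705]
side cell_1 0.56 [223.3 181. ] [0.4206 0.1732]
side cell_1 0.49 [220.  158.8] [0.4269 0.3401]
side cell_1 0.47 [240.2 194.3] [0.4751 0.0725]
side tray 0.71 [277.5 260.9] [ 0.5397 -0.296 ]
side tray 0.26 [287.  239.2] [ 0.5948 -0.2057]
side tray_edge 0.67 [244.8 250. ] [ 0.4377 -0.2643]
side tray_edge 0.57 [223.3 183.7] [0.414  0.1021]
side cover 0.58 [279.  252.1] [ 0.5439 -0.2952]
side window_cap 0.55 [250.3 309. ] [ 0.4196 -0.4607]
side kf_ring 0.53 [286.  239.2] [ 0.5914 -0.205 ]
side tape_roll 0.52 [238.8 142.7] [0.5301 0.4579]
side tape_roll 0.37 [319.3 305.5] [ 0.6201 -0.4887]
side feedthrough 0.68 [323.3 305.4] [ 0.6317 -0.4907]
```

```bash
python3 -c "
from h import *
goto(.40,.25,.28,180)"
```

```text
shift cm [-31.6455 -20.0193  -4.8705] rot rad [-0.      0.     -0.2768] norm 37.7614997312099 15.859566376479577
```

```bash
python3 -m pendant '[[[-3.2,-2,-0.5,0,0,0,100],[-3.2,-2,-0.5,0,0,0,100],[-3.2,-2,-0.5,0,0,0,100],[-3.2,-2,-0.5,0,0,0,100],[-3.2,-2,-0.5,0,0,0,100]]]'; python3 -m pendant '[[[-3.2,-2,-0.5,0,0,0,100],[-3.2,-2,-0.5,0,0,-0.1,100],[-3.2,-2,-0.5,0,0,-0.1,100],[-3.2,-2,-0.5,0,0,-0.1,100],[-2,-1,-0.3,0,0,0,100]]]'
python3 -c "
from h import *
goto(.40,.25,.28,180)"
```

```text
time: 1.67
ee_pos: [0.2765, 0.3885, 0.2539]
tcp_rot: [-179.8, -0.1, 164.8]
wrist_force: [0.9, 1.1, 0.6]
opening: 0.0853
time: 2.08
ee_pos: [0.4117, 0.2679, 0.2801]
tcp_rot: [-180.0, 0.1, -177.3]
wrist_force: [0.3, 0.4, 0.8]
opening: 0.0853
shift cm [ 1.2528 -1.7373  0.005 ] rot rad [-0.0007  0.0011  0.0472] norm 2.141874065928778 2.7068302201816365
```

```bash
python3 -m pendant '[[[1.2,-1.7,0,0,0,0.045,100],[0,0,0,0,0,0,100],[0,0,0,0,0,0,100]]]'
python3 - <<'E'
from h import *
im,K,P=snap('wrist','w1')
cv2.imwrite('pics/v3.png',cv2.resize(im[:,:,::-1],(800,600),interpolation=cv2.INTER_CUBIC))
for t,z in {'rack':0,'nest_1':.008,'cell_1':0,'tape_roll':0}.items():
    for m in bot.mark_of('wrist',t):
        if m['confidence']>.25: print(t,round(m['confidence'],2),np.round(m['uv'],1),hit(m['uv'],z,K,P)[0][:2])
E
```

```text
time: 2.33
ee_pos: [0.405, 0.2467, 0.2791]
tcp_rot: [-179.9, 0.0, 179.7]
wrist_force: [0.1, 0.8, -0.3]
opening: 0.0854
rack 0.92 [282.5 278.5] [0.5949 0.2863]
nest_1 0.97 [237.5 277.7] [0.5881 0.221 ]
nest_1 0.92 [327.6 277.8] [0.5889 0.3502]
nest_1 0.69 [266.  277.5] [0.588  0.2619]
cell_1 0.81 [264.8 195.9] [0.467  0.2599]
cell_1 0.8 [196.7 167.6] [0.4275 0.171 ]
cell_1 0.77 [121.9 197.4] [0.4681 0.0679]
cell_1 0.75 [334.7 159.6] [0.4179 0.3499]
cell_1 0.43 [327.7 278.4] [0.5951 0.3524]
tape_roll 0.82 [396.6 239.6] [0.5327 0.4448]
```

View pics/v3.png

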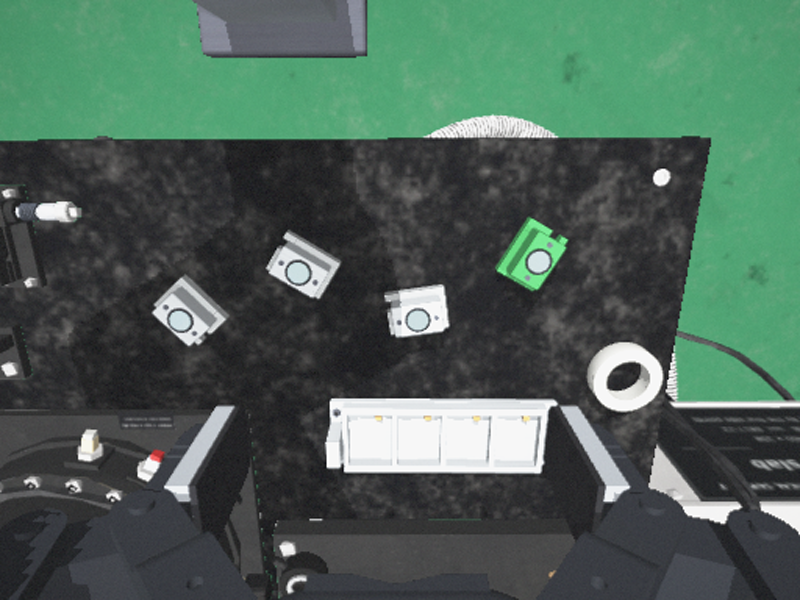

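Wrist view: tool sees the three pale cells at (190,312), (303,265), (417,311), green look-alike (533,255), rack (440,440) with brass keys on its upper (robot-side) wall. Choose the three pale ones; one close crop.

Run:
```python
from h import *
im=cv2.imread('pics/w1.png')
a=cv2.resize(im[140:225,90:350],(780,255),interpolation=cv2.INTER_CUBIC)
b=cv2.resize(im[250:310,205:365],(780,292),interpolation=cv2.INTER_CUBIC)
cv2.imwrite('pics/v4.png',np.vstack([a,b]))
```

```text
(no output)
```

View pics/v4.png

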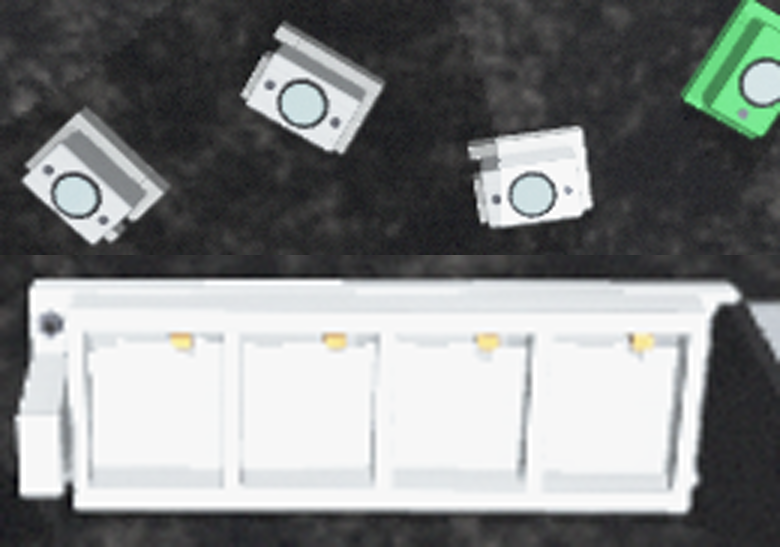

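```bash
cat >> h.py <<'E'
from scipy.optimize import minimize
def rect(w,h,z,cx=0,cy=0,n=25):
    x,y=w/2,h/2;c=np.array([[x,y],[-x,y],[-x,-y],[x,-y],[x,y]])
    p=np.vstack([np.linspace(c[i],c[i+1],n) for i in range(4)])
    return np.c_[p+[cx,cy],np.full(len(p),z)]
CELL=np.vstack([rect(.026,.040,.030),rect(.036,.050,.010),rect(.026,.040,.030)])
RACK=np.vstack([rect(.039,.053,.020,cx) for cx in(-.066,-.022,.022,.066)])
TRAY=None
def place(M,p,z0=0):
    c,s=np.cos(p[2]),np.sin(p[2]);return np.c_[M[:,0]*c-M[:,1]*s+p[0],M[:,0]*s+M[:,1]*c+p[1],M[:,2]+z0]
def fit(im,K,P,M,p0,rng=(.008,.008,.2),z0=0,n=11,sig=1.0,U=6):
    """p=(x,y,yaw rad); maximise gradient under model edges"""
    g=cv2.GaussianBlur(cv2.cvtColor(im,cv2.COLOR_RGB2GRAY).astype(np.float32),(0,0),sig)
    G=cv2.magnitude(cv2.Sobel(g,-1,1,0),cv2.Sobel(g,-1,0,1));G=np.minimum(G,150)
    def f(p):
        u=proj(place(M,p,z0),K,P).astype(np.float32)
        return -float(cv2.remap(G,u[:,0].copy(),u[:,1].copy(),cv2.INTER_LINEAR).mean())
    L=[np.linspace(-r,r,n) for r in rng];best=[]
    for a in L[0]:
        for b in L[1]:
            for c in L[2]:
                q=np.array(p0)+[a,b,c];best.append((f(q),*q))
    best.sort();r=[]
    for q in best[:3]:
        s=np.array([[0,0,0],[.002,0,0],[0,.002,0],[0,0,.04]])+np.array(q[1:])
        o=minimize(f,q[1:],method='Nelder-Mead',options=dict(initial_simplex=s,xatol=1e-5,fatol=1e-3));r.append((o.fun,o.x))
    r.sort(key=lambda t:t[0]);return r[0][1],r[0][0]
def draw(im,K,P,M,p,z0=0,col=(255,0,0)):
    for u in proj(place(M,p,z0),K,P): cv2.circle(im,tuple(int(v) for v in np.round(u*8)),4,col,-1,shift=3)
E
python3 - <<'E'
from h import *
im=cv2.imread('pics/w1.png')[:,:,::-1].copy()
k=bot.get_calibration('wrist');K=np.array(k['intrinsics']);P=tool()@np.array(k['T_tool_cam'])
d=im.copy()
for n,M,p in[('rack',RACK,(.592,.286,np.pi/2)),('A',CELL,(.468,.068,np.radians(-45))),('B',CELL,(.4275,.171,np.radians(-30+180-90+0))),('C',CELL,(.467,.26,np.radians(0)))]:
    # long axis (cell y) directions from the image
    if n=='A': p=(p[0],p[1],np.arctan2(1,1)-np.pi/2)
    if n=='B': p=(p[0],p[1],np.arctan2(-65,-37)-np.pi/2)
    if n=='C': p=(p[0],p[1],np.arctan2(-1,.1)-np.pi/2)
    q,s=fit(im,K,P,M,p);draw(d,K,P,M,q);print(n,q[:2],np.degrees(q[2]),s)
cv2.imwrite('pics/v5.png',cv2.resize(d[140:320,90:370,::-1],(800,514),interpolation=cv2.INTER_CUBIC))
E
```

```text
rack [0.5921 0.2837] 89.493698121552 -88.57513427734375
A [0.4664 0.0718] -44.50796020639336 -141.83799743652344
B [0.4287 0.1716] -211.75194163083216 -135.11895751953125
C [0.4669 0.2653] -170.25286962201213 -124.45916748046875
```

View pics/v5.png

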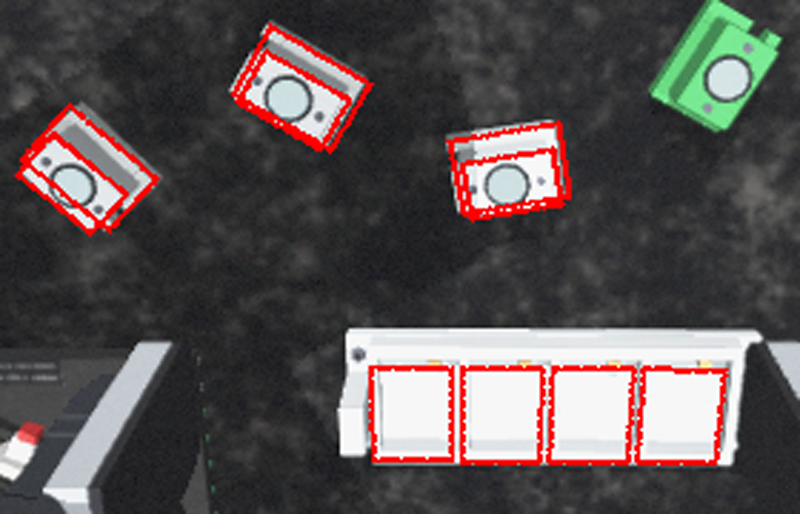

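```bash
python3 -c "
from h import *
print(bot.get_obs()['q'])
goto(.467,.264,.13,-170.2)"
```

```text
[ 31.5845  -3.9912   6.4481 100.4709  -0.1083  31.7228]
shift cm [-6.2649  1.6531 14.9288] rot rad [-0.0019  0.0004 -0.1735] norm 16.274297213549588 9.938850895181432
```

```bash
python3 -m pendant '[[[-1.5,0.4,3.7,0,0,0,100],[-1.5,0.4,3.7,0,0,0,100],[-1.5,0.4,3.7,0,0,0,100],[-1.5,0.4,3.7,0,0,-0.08,100],[0,0,0,0,0,-0.09,100]]]'; python3 -m pendant '[[[0,0,0,0,0,0,100],[0,0,0,0,0,0,100]]]'
python3 - <<'E'
from h import *
im,K,P=snap('wrist','w2')
q,s=fit(im,K,P,CELL,(.467,.264,np.radians(-170.2)));print(q[:2],np.degrees(q[2]),s)
d=im.copy();draw(d,K,P,CELL,q);cv2.imwrite('pics/v6.png',np.hstack([im[:,:,::-1],d[100:,120:400,::-1][:384].copy() if 0 else d[:,:,::-1]])[:, :])
cv2.imwrite('pics/v6.png',cv2.resize(np.hstack([im,d])[:,:,::-1],(800,300)))
goto(q[0],q[1],.011,np.degrees(q[2]))
E
```

```text
time: 3.0
ee_pos: [0.4664, 0.2691, 0.1295]
tcp_rot: [179.9, 0.5, -169.8]
wrist_force: [-0.5, -1.2, -0.9]
opening: 0.0854
time: 3.17
ee_pos: [0.4651, 0.2697, 0.1267]
tcp_rot: [180.0, 0.3, -169.6]
wrist_force: [0.1, -0.2, -0.0]
opening: 0.0853
[0.4683 0.2612] -171.9634431326438 -122.88591003417969
shift cm [-0.0719 -0.9244 11.6414] rot rad [0.0011 0.0058 0.0418] norm 11.678309517019303 2.416071074382849
```

View pics/v6.png

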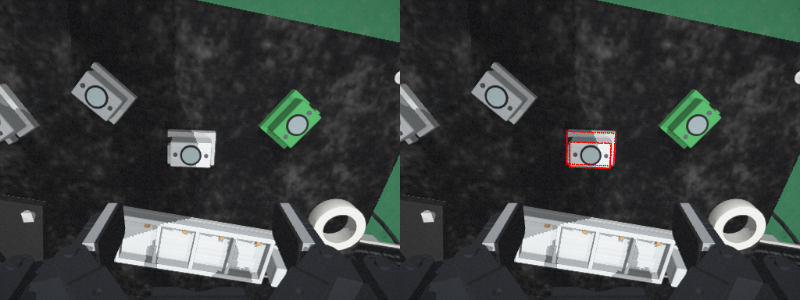

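```bash
python3 -m pendant '[[[0,-0.3,3.5,0,0,0.02,75],[0,-0.3,3.5,0,0,0.02,75],[0,-0.3,3,0,0,0,75],[0,0,1.2,0,0,0,75],[0,0,0,0,0,0,75]]]'; python3 -c "
from h import *
goto(.4683,.2612,.012,-171.96)"
```

```text
time: 3.63
ee_pos: [0.4709, 0.2654, 0.0208]
tcp_rot: [179.6, 1.2, -172.5]
wrist_force: [-0.7, -0.4, -0.2]
opening: 0.064
shift cm [ 0.3317 -0.3847  0.8694] rot rad [ 0.0074  0.0204 -0.0095] norm 1.0069163987549883 1.3573075726947532
```

```bash
python3 -m pendant '[[[0.3,-0.35,0.8,0,0.02,-0.01,75],[0,0,0,0,0,0,75],[0,0,0,0,0,0,75]]]'; python3 -c "
from h import *
goto(.4683,.2612,.012,-171.96)"
```

```text
time: 3.88
ee_pos: [0.4696, 0.2627, 0.0164]
tcp_rot: [179.5, 0.2, -172.0]
wrist_force: [0.3, 0.2, 0.0]
opening: 0.064
shift cm [ 0.1459 -0.1344  0.4336] rot rad [ 0.0092  0.0029 -0.0004] norm 0.47678242833560497 0.5558835650354337
```

```bash
python3 -m pendant '[[[0.15,-0.15,0.45,0.009,0,0,75],[0,0,0.1,0,0,0,75],[0,0,0,0,0,0,30],[0,0,0,0,0,0,30],[0,0,0,0,0,0,30]]]' 50;python3 -m pendant '[[[0,0,0,0,0,0,30],[0,0,0,0,0,0,30],[0,0,0,0,0,0,30],[0,0,0,0,0,0,30]]]' 50; python3 -c "
from h import *
goto(.4683,.2612,.012,-171.96)"
```

```text
time: 4.3
ee_pos: [0.4705, 0.2624, 0.0148]
tcp_rot: [179.9, 0.5, -172.0]
wrist_force: [0.5, 0.7, -1.2]
opening: 0.0387
time: 4.63
ee_pos: [0.4704, 0.2624, 0.0148]
tcp_rot: [179.9, 0.5, -172.0]
wrist_force: [0.3, -0.4, -0.4]
opening: 0.0386
shift cm [ 0.2269 -0.0883  0.2774] rot rad [ 0.0018  0.009  -0.0014] norm 0.36904999824141377 0.5321378356268159
```

```bash
python3 -m pendant '[[[0,0,-3.5,0,0,0,30],[0,0,-4,0,0,0,30],[0,0,-4,0,0,0,30],[0,0,-4,0,0,0.12,30],[-1,0,-3,0,0,0.12,30]]]';python3 -m pendant '[[[-1.5,-1.5,-1,0,0,0.12,30],[-1.5,-1.5,0,0,0,0.12,30],[-2,-1.5,0,0,0,0.12,30],[-2,-1.5,0,0,0,0.12,30],[-1,-1,0,0,0,0.12,30]]]';python3 -m pendant '[[[0,0,0,0,0,0.12,30],[0,0,0,0,0,0.12,30],[0,0,0,0,0,0.12,30],[0,0,0,0,0,0.12,30],[0,0,0,0,0,0.12,30]]]'
 python3 -c "
from h import *
goto(.592,.24,.22,90)"
```

```text
time: 5.05
ee_pos: [0.4735, 0.2595, 0.197]
tcp_rot: [-179.6, -0.4, 174.0]
wrist_force: [0.8, 0.8, -0.6]
opening: 0.0387
time: 5.47
ee_pos: [0.5299, 0.1683, 0.2174]
tcp_rot: [179.8, 0.2, 138.3]
wrist_force: [1.0, -0.1, -1.6]
opening: 0.039
time: 5.88
ee_pos: [0.5312, 0.1638, 0.2166]
tcp_rot: [179.8, 0.1, 102.5]
wrist_force: [-0.2, 0.4, -0.9]
opening: 0.0388
shift cm [ 6.1296  7.5834 -0.3172] rot rad [0.0041 0.0009 0.2179] norm 9.75602780536924 12.485562376571007
```

```bash
python3 -m pendant '[[[2.1,2.6,-0.1,0,0,0.1,30],[2.4,2.6,-0.1,0,0,0.11,30],[2.4,2,-0.1,0,0,0,30],[0,0,0,0,0,0,30],[0,0,0,0,0,0,30]]]'
cat >> h.py <<'E'
def seg(a,b,n=60): return np.linspace(a,b,n)
RACK2=np.vstack([RACK,seg([-.1025,.033,.02],[.1025,.033,.02]),seg([-.1025,-.033,.02],[.1025,-.033,.02])])
E
python3 - <<'E'
from h import *
im,K,P=snap('wrist','w3');d=im.copy()
im2=im.copy()
q,s=fit(im,K,P,RACK2,(.592,.285,np.radians(89.5)),rng=(.01,.01,.06));print('rack',q[:2],np.degrees(q[2]),s);draw(d,K,P,RACK2,q)
T=tool();z0=T[2,3]-.0148
c,s=fit(im,K,P,CELL,(T[0,3],T[1,3]+.002,np.radians(90)),rng=(.005,.005,.1),z0=z0);print('cell',c[:2],np.degrees(c[2]),s,T[:3,3]);draw(d,K,P,CELL,c,z0,(0,255,0))
cv2.imwrite('pics/v7.png',np.hstack([cv2.resize(im,(400,300)),cv2.resize(d,(400,300))])[:,:,::-1])
cv2.imwrite('pics/v7.png',cv2.resize(d,(800,600),interpolation=cv2.INTER_CUBIC)[:,:,::-1])
print(bot.get_obs()['tcp_rot'])
E
```

```text
time: 6.3
ee_pos: [0.5968, 0.2422, 0.217]
tcp_rot: [180.0, 0.1, 89.2]
wrist_force: [-0.8, -0.9, -1.1]
opening: 0.0388
rack [0.5891 0.2863] 90.09152273324638 -99.39216613769531
cell [0.5966 0.2429] 89.35773467770848 -129.4169464111328 [0.5966 0.2421 0.2165]
[-179.9831    0.1395   89.1828]
```

View pics/v7.png

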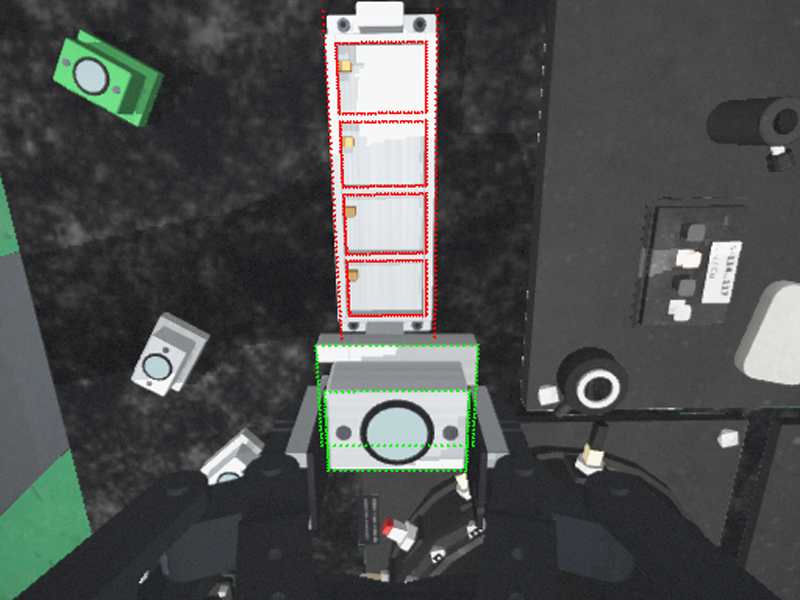

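```bash
python3 -c "
from h import *
goto(.5891,.3515,.06,90.0)"; python3 -m pendant '[[[2.8,-0.2,0,0,0,0,30],[2.8,-0.2,0,0,0,0,30],[2.8,-0.2,2,0,0,-0.01,30],[2.7,-0.1,3.5,0,0,0,30],[0,0,3.5,0,0,0,30]]]';python3 -m pendant '[[[0,0,3.5,0,0,0,30],[0,0,2,0,0,0,30],[0,0,0,0,0,0,30],[0,0,0,0,0,0,30]]]'
 python3 -c "
from h import *
goto(.5891,.3515,.06,90.0)"
```

```text
shift cm [10.9648 -0.9014 15.6234] rot rad [-0.0003  0.0024 -0.0143] norm 19.108380949854897 0.8292367589661853
time: 6.77
ee_pos: [0.5931, 0.3539, 0.1347]
tcp_rot: [179.3, -0.3, 89.6]
wrist_force: [1.2, 0.3, -0.8]
opening: 0.0384
time: 7.1
ee_pos: [0.5885, 0.3516, 0.0709]
tcp_rot: [179.7, 0.0, 89.7]
wrist_force: [-0.3, 0.3, 0.2]
opening: 0.0384
shift cm [-0.0133  0.0544  1.0934] rot rad [ 0.005   0.0002 -0.0045] norm 1.0948804596010067 0.38621423926814286
```

```bash
python3 -m pendant '[[[0,0.06,2.2,0.005,0,-0.005,30],[0,0,0.5,0,0,0,30],[0,0,0.5,0,0,0,30],[0,0,0,0,0,0,30]]]';python3 -m pendant '[[[0,0,0.5,0,0,0,30],[0,0,0.5,0,0,0,30],[0,0,0.5,0,0,0,30],[0,0,0,0,0,0,30]]]'
 python3 -c "
from h import *
goto(.5891,.3515,.023,90.0)"
```

```text
time: 7.43
ee_pos: [0.5913, 0.3509, 0.0463]
tcp_rot: [179.6, -0.2, 89.9]
wrist_force: [0.0, 0.1, -1.3]
opening: 0.0386
time: 7.77
ee_pos: [0.5936, 0.3516, 0.0355]
tcp_rot: [179.3, -0.4, 89.9]
wrist_force: [0.2, 0.6, -1.5]
opening: 0.0385
shift cm [-0.0246 -0.4666  1.2487] rot rad [ 0.013  -0.0072 -0.0017] norm 1.333293340425348 0.8565744555586281
```

```bash
python3 -m pendant '[[[0,-0.47,-0.5,0.013,-0.007,0,30],[0,0,0,0,0,0,30],[0,0,0,0,0,0,30]]]'
 python3 -c "
from h import *
goto(.5891,.3515,.023,90.0)"
```

```text
time: 8.02
ee_pos: [0.5883, 0.3516, 0.0413]
tcp_rot: [-179.9, 0.0, 89.9]
wrist_force: [-0.4, -0.1, -1.1]
opening: 0.0387
shift cm [-0.0128  0.0859  1.8284] rot rad [-0.0014  0.0006 -0.0017] norm 1.8304172414989706 0.13147770292944636
```

```bash
python3 -m pendant '[[[0,0.05,0.7,0.003,0,0,30],[0,0,0,0,0,0,30],[0,-0.08,0.6,0.004,0,0,30],[0,0,0,0,0,0,30]]]'
 python3 -c "
from h import *
goto(.5891,.3515,.023,90.0)"
```

```text
time: 8.35
ee_pos: [0.5881, 0.352, 0.0275]
tcp_rot: [-179.5, 0.0, 89.9]
wrist_force: [-0.2, -0.6, -0.5]
opening: 0.0387
shift cm [-0.0505  0.1027  0.4456] rot rad [-0.0085  0.0003 -0.0014] norm 0.46005635598492717 0.49051819812055736
```

```bash
python3 -m pendant '[[[0,0.05,0.4,-0.005,0,0,30],[0,0,0.2,0,0,0,30],[0,0,0,0,0,0,30]]]'
 python3 -c "
from h import *
goto(.5891,.3515,.023,90.0)"
```

```text
time: 8.6
ee_pos: [0.589, 0.3523, 0.0229]
tcp_rot: [-179.9, -0.1, 89.9]
wrist_force: [-0.5, -0.1, -1.6]
opening: 0.0384
shift cm [-0.0792  0.01   -0.0101] rot rad [-0.0012 -0.0009 -0.0014] norm 0.08049942257963412 0.11611138328678337
```

```bash
python3 -m pendant '[[[0,0,0.2,0,0,0,30],[0,0,0,0,0,0,30]]]'; python3 -m pendant '[[[0,0,0,0,0,0,65],[0,0,0,0,0,0,65],[0,0,0,0,0,0,65],[0,0,0,0,0,0,65]]]'; python3 -m pendant '[[[0,0,-3,0,0,0,65],[0,0,-4,0,0,0,65],[0,0,-4,0,0,0,100],[0,0,-3,0,0,0,100]]]'
 python3 - <<'E'
from h import *
im,K,P=snap('wrist','w4');d=im.copy()
for n,p in(('A',(.4664,.0718,np.radians(-44.5))),('B',(.4287,.1716,np.radians(148))),('seat',(.5891,.3523,np.radians(90)))):
    z0=.008 if n=='seat' else 0
    q,s=fit(im,K,P,CELL,p,z0=z0,rng=(.008,.008,.3));print(n,q[:2],np.degrees(q[2]),s);draw(d,K,P,CELL,q,z0)
cv2.imwrite('pics/v8.png',cv2.resize(d,(640,480))[:,:,::-1])
goto(.4287,.1716,.13,148)
E
```

```text
time: 8.77
ee_pos: [0.5891, 0.3525, 0.023]
tcp_rot: [180.0, -0.1, 89.9]
wrist_force: [0.5, -0.5, -1.8]
opening: 0.0383
time: 9.1
ee_pos: [0.5892, 0.3525, 0.0224]
tcp_rot: [179.9, -0.1, 89.9]
wrist_force: [-0.1, -0.3, 0.6]
opening: 0.0553
time: 9.43
ee_pos: [0.5852, 0.35, 0.1554]
tcp_rot: [-179.2, 0.4, 89.9]
wrist_force: [1.2, 0.3, 1.2]
opening: 0.0775
A [0.4799 0.0887] -83.93161600007181 -1.8034532070159912
B [0.4329 0.1847] 130.20961643043663 -17.074413299560547
seat [0.5887 0.3542] 90.08744207115662 -112.31620025634766
shift cm [-17.9259 -15.7354   3.366 ] rot rad [-0.009  -0.001  -1.0136] norm 24.088798001433318 58.07736684775634
```

View pics/v8.png

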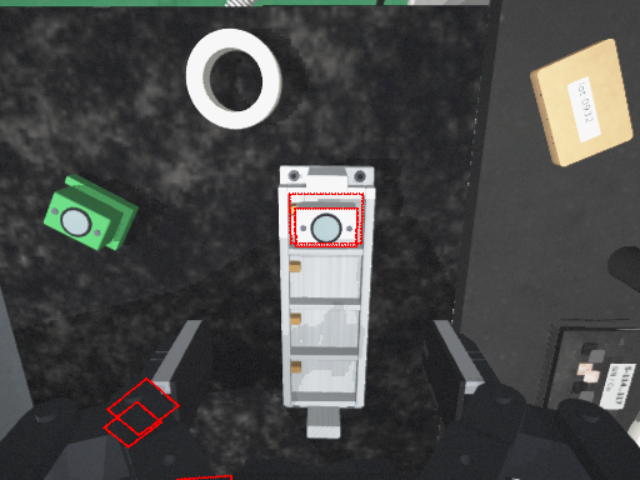

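```bash
python3 -m pendant '[[[-2.7,-2.3,0,0,0,0,100],[-3,-2.6,0,0,0,0,100],[-3,-2.6,0,0,0,0,100],[-3,-2.6,0,0,0,0,100],[-2.7,-2.3,0,0,0,0,100]]]';python3 -m pendant '[[[-1,-1,0.3,0,0,-0.115,100],[0,0,0.3,0,0,-0.115,100],[0,0,0.3,0,0,-0.115,100],[0,0,0.3,0,0,-0.115,100],[0,0,0.3,0,0,-0.115,100]]]';python3 -m pendant '[[[0,0,0.3,0,0,-0.115,100],[0,0,0.3,0,0,-0.115,100],[0,0,0.3,0,0,-0.115,100],[0,0,0.2,0,0,-0.09,100],[0,0,0,0,0,0,100]]]'
 python3 - <<'E'
from h import *
goto(.4287,.1716,.13,148)
im,K,P=snap('wrist','w5');d=im.copy()
for n,p in(('A',(.4664,.0718,np.radians(-44.5))),('B',(.4287,.1716,np.radians(148)))):
    q,s=fit(im,K,P,CELL,p,rng=(.01,.01,.3));print(n,q[:2],np.degrees(q[2]),s)
for m in bot.mark_of('wrist','cell_1'): print(round(m['confidence'],2),m['uv'],hit(m['uv'],0,K,P)[0])
E
```

```text
time: 9.9
ee_pos: [0.463, 0.2076, 0.1592]
tcp_rot: [-179.6, 0.1, 90.2]
wrist_force: [0.7, 0.1, 0.4]
opening: 0.0856
time: 10.32
ee_pos: [0.448, 0.1917, 0.1456]
tcp_rot: [-179.8, -0.1, 124.1]
wrist_force: [0.3, 0.2, 0.5]
opening: 0.0856
time: 10.73
ee_pos: [0.4477, 0.1914, 0.1329]
tcp_rot: [-179.8, -0.2, 150.6]
wrist_force: [-0.0, -0.0, -0.1]
opening: 0.0852
shift cm [ 0.6845 -2.6525  0.2999] rot rad [-0.0031 -0.0026  0.0453] norm 2.7557591227599785 2.6080793253483545
A [0.4668 0.071 ] -48.791333542897924 -112.8913803100586
B [0.4281 0.1678] 148.3163342674273 -136.4903106689453
0.81 [222.2, 173.0] [0.4261 0.1712 0.    ]
0.8 [422.1, 53.1] [0.4201 0.3532 0.    ]
0.68 [496.2, 234.2] [0.5973 0.3583 0.    ]
```

```bash
python3 -c "
from h import *
goto(.4281,.1678,.06,148.3)"; python3 -m pendant '[[[0.3,-1,0,0,0,0.04,75],[0.3,-1.9,1,0,0,0,75],[0,0,3,0,0,0,75],[0,0,2.5,0,0,0,75],[0,0,0,0,0,0,75]]]';python3 -c "
from h import *
goto(.4281,.1678,.015,148.3)"
```

```text
shift cm [ 0.5146 -3.0062  7.3392] rot rad [-0.0028 -0.0024  0.0328] norm 7.947711822559012 1.88846838884605
time: 11.25
ee_pos: [0.4283, 0.1697, 0.0688]
tcp_rot: [179.9, 0.0, 146.8]
wrist_force: [-1.1, 0.4, -0.4]
opening: 0.064
shift cm [-0.0824 -0.173   5.3761] rot rad [ 0.0015  0.0009 -0.0267] norm 5.379517176664419 1.532393768547152
```

```bash
python3 -m pendant '[[[0,-0.15,1.5,0,0,-0.026,75],[0,0,1.8,0,0,0,75],[0,0,1.4,0,0,0,75],[0,0,0,0,0,0,75],[0,0,0,0,0,0,75]]]';python3 -c "
from h import *
goto(.4281,.1678,.015,148.3)"
```

```text
time: 11.67
ee_pos: [0.4291, 0.1691, 0.0252]
tcp_rot: [179.8, 0.2, 147.7]
wrist_force: [-0.1, -0.5, 0.2]
opening: 0.0637
shift cm [ 0.0169 -0.1715  1.0215] rot rad [ 0.0041  0.0027 -0.0113] norm 1.0359039378276547 0.7049070476311478
```

```bash
python3 -m pendant '[[[0,-0.17,0.9,0.004,0.003,-0.01,75],[0,0,0.3,0,0,0,75],[0,0,0,0,0,0,75]]]';python3 -c "
from h import *
goto(.4281,.1678,.0145,148.3)"; python3 -m pendant '[[[0,0,0,0,0,0,30],[0,0,0,0,0,0,30],[0,0,0,0,0,0,30],[0,0,0,0,0,0,30],[0,0,0,0,0,0,30]]]'
```

```text
time: 11.92
ee_pos: [0.43, 0.1684, 0.0159]
tcp_rot: [179.8, 0.1, 148.2]
wrist_force: [-0.2, 0.8, -0.2]
opening: 0.0641
shift cm [ 0.1309 -0.1574  0.1401] rot rad [ 0.003   0.0018 -0.0022] norm 0.24803995359930564 0.2369223738227782
time: 12.33
ee_pos: [0.431, 0.1688, 0.0178]
tcp_rot: [179.7, 0.2, 148.1]
wrist_force: [-0.6, 0.0, -1.8]
opening: 0.0387
```

```bash
python3 -m pendant '[[[0,0,-3.5,0,0,0,30],[0,0,-4,0,0,0,30],[0,0,-4,0,0,0.1,30],[0,0,-4,0,0,0.12,30],[0,0,-3,0,0,0.12,30]]]';python3 -m pendant '[[[0,0,0,0,0,0.12,30],[0,0,0,0,0,0.12,30],[0,0,0,0,0,0.12,30],[0,0,0,0,0,0.12,30],[0,0,0,0,0,0.12,30]]]';python3 -c "
from h import *
goto(.5891,.24,.21,90)"
```

```text
time: 12.75
ee_pos: [0.4252, 0.1665, 0.2011]
tcp_rot: [-179.4, -0.2, 128.2]
wrist_force: [1.0, -0.3, -0.5]
opening: 0.0384
time: 13.17
ee_pos: [0.4279, 0.1676, 0.211]
tcp_rot: [179.9, -0.1, 92.3]
wrist_force: [-0.7, -0.6, -1.1]
opening: 0.0386
shift cm [ 6.5788 16.4014  0.1429] rot rad [ 0.0023 -0.0012  0.0408] norm 17.67219707052307 2.341115656355298
```

```bash
python3 -m pendant '[[[1.3,3.3,0,0,0,0.04,30],[1.3,3.3,0,0,0,0,30],[1.3,3.3,0,0,0,0,30],[1.3,3.3,0,0,0,0,30],[1.3,3.2,0,0,0,0,30]]]';python3 -m pendant '[[[0,0,0,0,0,0,30],[0,0,0,0,0,0,30]]]'
cat > held.py <<'E'
import sys
from h import *
off=float(sys.argv[1]);yw=float(sys.argv[2])
im,K,P=snap('wrist','held%d'%(bot.get_obs()['time']*100));T=tool();z0=T[2,3]-off
q,s=fit(im,K,P,RACK2,(.5891,.2863,np.radians(90.1)),rng=(.005,.005,.03));print('rack',q[:2],np.degrees(q[2]),s)
best=[]
for o in np.arange(-.004,.0041,.002):
    c,s=fit(im,K,P,CELL,(T[0,3],T[1,3],np.radians(yw)),rng=(.005,.005,.1),z0=z0+o,n=7);best.append((s,o,c))
    print('cell dz',o,'rel xy mm',(c[:2]-T[:2,3])*1000,'yaw',np.degrees(c[2]),round(s,1))
print(T[:3,3],bot.get_obs()['tcp_rot'])
E
python3 held.py .0165 90
```

```text
time: 13.58
ee_pos: [0.5926, 0.2331, 0.214]
tcp_rot: [179.7, -0.1, 89.4]
wrist_force: [0.4, -0.7, 0.4]
opening: 0.0387
time: 13.75
ee_pos: [0.5977, 0.2351, 0.2073]
tcp_rot: [-179.9, 0.0, 89.4]
wrist_force: [-0.9, 0.2, -0.6]
opening: 0.0386
rack [0.589  0.2867] 89.68090733280249 -104.01939392089844
cell dz -0.004 rel xy mm [ 0.6714 -0.3744] yaw 90.64257610790388 -130.5
cell dz -0.002 rel xy mm [0.2677 0.5763] yaw 89.40950294419798 -130.5
cell dz 0.0 rel xy mm [0.2829 1.7566] yaw 89.50159242028583 -125.6
cell dz 0.002 rel xy mm [0.5877 2.8925] yaw 89.29824623974835 -107.8
cell dz 0.004 rel xy mm [1.6265 4.1603] yaw 89.37693425713256 -98.3
[0.5973 0.2349 0.2065] [-179.8696    0.033    89.3703]
```

```bash
python3 -m pendant '[[[2.4,-0.4,2,0,0,-0.008,30],[2.4,-0.4,3,0,0,0,30],[2.4,0,3,0,0,0,30],[0,0,3,0,0,0,30],[0,0,2,0,0,0,30]]]';python3 -m pendant '[[[0,0,0,0,0,0,30],[0,0,0,0,0,0,30]]]';python3 -c "
from h import *
goto(.589,.3078,.045,89.9)"
```

```text
time: 14.22
ee_pos: [0.5889, 0.3085, 0.0818]
tcp_rot: [179.4, -0.3, 89.7]
wrist_force: [-1.0, -0.5, -1.2]
opening: 0.0386
time: 14.38
ee_pos: [0.5849, 0.3074, 0.0784]
tcp_rot: [179.7, -0.1, 89.8]
wrist_force: [0.2, 0.2, 0.1]
opening: 0.0392
shift cm [0.0365 0.3978 3.3469] rot rad [ 0.0046 -0.0023 -0.002 ] norm 3.3706691378180693 0.315620665195419
```

```bash
python3 -m pendant '[[[0,0.3,1.5,0.005,-0.002,0,30],[0,0,1.6,0,0,0,30],[0,0,0,0,0,0,30],[0,0,0,0,0,0,30]]]';python3 -c "
from h import *
goto(.589,.3078,.0255,89.9)"
```

```text
time: 14.72
ee_pos: [0.59, 0.3069, 0.0531]
tcp_rot: [179.6, -0.2, 89.7]
wrist_force: [-0.4, -0.4, 0.1]
opening: 0.0388
shift cm [ 0.074  -0.115   2.7588] rot rad [ 0.0068 -0.004  -0.0033] norm 2.7621763875745473 0.4897891792050665
```

```bash
python3 -m pendant '[[[0.06,-0.1,1,0.007,-0.004,-0.003,30],[0,0,0,0,0,0,30],[0,-0.05,0.6,0.003,0,0,30],[0,0,0,0,0,0,30]]]';python3 -c "
from h import *
goto(.589,.3078,.0255,89.9)"
```

```text
time: 15.05
ee_pos: [0.5903, 0.3077, 0.0395]
tcp_rot: [180.0, -0.1, 89.8]
wrist_force: [-0.9, -0.4, -2.8]
opening: 0.0391
shift cm [ 0.0084 -0.1311  1.4001] rot rad [ 0.     -0.0018 -0.0011] norm 1.4062985533830428 0.11842980922583224
```

```bash
python3 -m pendant '[[[0,-0.13,0.5,0,-0.002,0,30],[0,-0.05,0.4,0.002,0,0,30],[0,0,0,0,0,0,30]]]';python3 -c "
from h import *
goto(.589,.3078,.0255,89.9)"
```

```text
time: 15.3
ee_pos: [0.5887, 0.3079, 0.0302]
tcp_rot: [-179.9, 0.0, 89.8]
wrist_force: [-0.4, 0.3, -1.1]
opening: 0.0388
shift cm [-0.0085  0.0302  0.4711] rot rad [-0.0014  0.     -0.0011] norm 0.4721840792226334 0.10039349001428388
```

```bash
python3 -m pendant '[[[0,0.03,0.4,0,0,0,30],[0,0,0.2,0,0,0,30],[0,0,0,0,0,0,30]]]';python3 -m pendant '[[[0,0,0.25,0,0,0,30],[0,0,0,0,0,0,30]]]'
```

```text
time: 15.55
ee_pos: [0.5892, 0.3081, 0.0255]
tcp_rot: [-180.0, -0.0, 89.8]
wrist_force: [0.5, 0.0, -0.5]
opening: 0.0387
time: 15.72
ee_pos: [0.5894, 0.3083, 0.0259]
tcp_rot: [179.9, -0.1, 89.9]
wrist_force: [0.3, -0.5, -1.5]
opening: 0.0387
```

```bash
python3 -m pendant '[[[0,0,0,0,0,0,65],[0,0,0,0,0,0,65],[0,0,0,0,0,0,65],[0,0,0,0,0,0,65]]]'; python3 -m pendant '[[[0,0,-3,0,0,0,65],[0,0,-4,0,0,0,65],[0,0,-4,0,0,0,100],[0,0,-3,0,0,0,100]]]'
 python3 - <<'E'
from h import *
im,K,P=snap('wrist','w6')
for z0 in(.006,.008,.010,.016):
    q,s=fit(im,K,P,CELL,(.589,.3085,np.pi/2),z0=z0,rng=(.005,.005,.05));print(z0,q[:2],np.degrees(q[2]),s)
goto(.465,.0715,.14,134)
E
```

```text
time: 16.05
ee_pos: [0.5898, 0.3085, 0.0259]
tcp_rot: [179.8, -0.1, 89.9]
wrist_force: [-0.2, 0.3, 0.0]
opening: 0.0556
time: 16.38
ee_pos: [0.5854, 0.3061, 0.1591]
tcp_rot: [-179.3, 0.3, 89.9]
wrist_force: [0.4, -0.1, 0.5]
opening: 0.0773
0.006 [0.5916 0.3098] 89.75009469011195 -112.1167984008789
0.008 [0.5912 0.3103] 89.53110406403727 -113.03563690185547
0.01 [0.591  0.3104] 88.37059649715926 -114.80218505859375
0.016 [0.5906 0.3116] 89.32203935898119 -121.942626953125
shift cm [-23.5605 -12.1049   2.6814] rot rad [-0.0073 -0.     -0.7704] norm 26.62364355572331 44.14517752556007
```

```bash
python3 -m pendant '[[[-3.3,-1.6,0,0,0,0,100],[-3.3,-1.7,0,0,0,0,100],[-3.3,-1.7,0,0,0,0,100],[-3.3,-1.7,0,0,0,0,100],[-3.3,-1.7,0,0,0,0,100]]]';python3 -m pendant '[[[-3.3,-1.7,0,0,0,0,100],[-3.3,-1.7,0,0,0,0,100],[0,0,0.3,0,0,-0.11,100],[0,0,0.3,0,0,-0.11,100],[0,0,0.3,0,0,-0.11,100]]]';python3 -m pendant '[[[0,0,0.3,0,0,-0.11,100],[0,0,0.3,0,0,-0.11,100],[0,0,0.3,0,0,-0.11,100],[0,0,0.2,0,0,-0.11,100],[0,0,0,0,0,0,100]]]'
 python3 - <<'E'
from h import *
im,K,P=snap('wrist','w7');d=im.copy()
for m in bot.mark_of('wrist','cell_1'): print(round(m['confidence'],2),m['uv'],hit(m['uv'],0,K,P)[0])
q,s=fit(im,K,P,CELL,(.4667,.0715,np.radians(-46)),rng=(.012,.012,.3));print('A',q[:2],np.degrees(q[2]),s)
goto(q[0],q[1],.06,np.degrees(q[2]))
E
```

```text
time: 16.85
ee_pos: [0.5034, 0.1431, 0.1648]
tcp_rot: [-179.8, 0.0, 90.3]
wrist_force: [0.3, -0.4, 0.2]
opening: 0.0858
time: 17.27
ee_pos: [0.4644, 0.0681, 0.1563]
tcp_rot: [-179.9, 0.1, 109.3]
wrist_force: [-0.2, -0.6, -0.2]
opening: 0.0854
time: 17.68
ee_pos: [0.4639, 0.067, 0.1436]
tcp_rot: [-179.9, 0.0, 136.0]
wrist_force: [-0.3, 0.9, -0.4]
opening: 0.0857
0.91 [261.4, 179.7] [0.4685 0.0708 0.    ]
A [0.4683 0.0713] -48.998452214572936 -135.19642639160156
shift cm [0.0053 0.611  8.4003] rot rad [-0.0013  0.0006  0.0788] norm 8.422445519895243 4.515591516749354
```

```bash
python3 -m pendant '[[[0,0.3,2,0,0,0.06,75],[0,0.2,3,0,0,0,75],[0,0.1,3,0,0,0,75],[0,0,2,0,0,0,75],[0,0,0,0,0,0,75]]]';python3 -c "
from h import *
goto(.4683,.0713,.0145,-48.5)"
```

```text
time: 18.2
ee_pos: [0.4708, 0.0716, 0.0432]
tcp_rot: [179.7, 0.2, 130.7]
wrist_force: [-0.6, 0.2, 0.8]
opening: 0.0635
shift cm [ 0.1522 -0.223   2.8705] rot rad [ 0.0044  0.0041 -0.0136] norm 2.883195054774614 0.8518210128448198
```

```bash
python3 -m pendant '[[[0.15,-0.2,1.2,0.004,0.004,-0.013,75],[0,0,0,0,0,0,75],[0,-0.1,1.2,0,0,0,75],[0,0,0.3,0,0,0,75],[0,0,0,0,0,0,75]]]';python3 -c "
from h import *
goto(.4683,.0713,.0140,-48.5)"
```

```text
time: 18.62
ee_pos: [0.469, 0.071, 0.0174]
tcp_rot: [179.8, 0.1, 131.2]
wrist_force: [-0.3, 0.1, 0.7]
opening: 0.0641
shift cm [ 0.0687 -0.0317  0.3414] rot rad [ 0.0028  0.0015 -0.0057] norm 0.3496416623278709 0.37612983993960897
```

Grip, then lift and turn toward yaw 270 (q6 range allows only that way).

```bash
python3 -m pendant '[[[0.06,0,0.4,0,0,0,75],[0,0,0.2,0,0,0,40],[0,0,0.1,0,0,0,30],[0,0,0,0,0,0,30],[0,0,0,0,0,0,30]]]' 60; python3 -m pendant '[[[0,0,0,0,0,0,30],[0,0,0,0,0,0,30]]]'; python3 -m pendant '[[[0,0,-3.5,0,0,0,30],[0,0,-4,0,0,0,30],[0,0,-4,0,0,-0.1,30],[0,0,-4,0,0,-0.12,30],[0,0,-3,0,0,-0.12,30]]]'
```

```text
time: 19.03
ee_pos: [0.4701, 0.0717, 0.012]
tcp_rot: [179.7, 0.2, 131.1]
wrist_force: [1.4, -1.1, 0.0]
opening: 0.0388
time: 19.2
ee_pos: [0.4702, 0.0717, 0.0121]
tcp_rot: [179.7, 0.2, 131.1]
wrist_force: [-0.9, 0.5, -0.5]
opening: 0.0385
time: 19.62
ee_pos: [0.4638, 0.0707, 0.1954]
tcp_rot: [-179.7, -0.4, 151.1]
wrist_force: [1.3, 0.4, -0.1]
opening: 0.0384
```

```bash
python3 -m pendant '[[[0,0,0,0,0,-0.12,30],[0,0,0,0,0,-0.12,30],[0,0,0,0,0,-0.12,30],[0,0,0,0,0,-0.12,30],[0,0,0,0,0,-0.12,30]]]';python3 -m pendant '[[[0,0,0,0,0,-0.12,30],[0,0,0,0,0,-0.12,30],[0,0,0,0,0,-0.12,30],[0,0,0,0,0,-0.12,30],[0,0,0,0,0,-0.12,30]]]';python3 -m pendant '[[[0,0,0,0,0,-0.12,30],[0,0,0,0,0,-0.12,30],[0,0,0,0,0,-0.12,30],[0,0,0,0,0,-0.12,30],[0,0,0,0,0,-0.12,30]]]';python3 -c "
from h import *
print(bot.get_obs()['q']);goto(.589,.30,.21,-90)"
```

```text
time: 20.03
ee_pos: [0.4671, 0.0712, 0.2057]
tcp_rot: [180.0, 0.3, -173.1]
wrist_force: [0.3, 0.8, -1.4]
opening: 0.0388
time: 20.45
ee_pos: [0.467, 0.0712, 0.2056]
tcp_rot: [-179.9, 0.2, -137.3]
wrist_force: [-0.3, 0.0, -0.4]
opening: 0.0389
time: 20.87
ee_pos: [0.4667, 0.0712, 0.2052]
tcp_rot: [-179.8, 0.1, -101.5]
wrist_force: [-0.6, 0.2, -1.3]
opening: 0.0388
[  8.6625  -6.3301  -4.0254  92.1016   0.0142 -69.8595]
shift cm [-24.8581  -7.43    -0.4222] rot rad [-0.0034  0.0011 -0.2003] norm 25.948201846221387 11.479798398015859
```

```bash
python3 -m pendant '[[[-3.5,-1,0,0,0,0,30],[-3.5,-1,0,0,0,-0.1,30],[-3.7,-0.7,0,0,0,-0.1,30],[-3.8,-0.7,0,0,0,0,30],[-3.8,-0.7,0,0,0,0,30]]]';python3 -c "
from h import *
goto(.589,.31,.21,-90)"
```

```text
time: 21.28
ee_pos: [0.525, 0.2486, 0.2064]
tcp_rot: [-179.7, -0.0, -89.3]
wrist_force: [0.7, -0.5, -0.5]
opening: 0.039
shift cm [-6.0662 -6.469  -0.3304] rot rad [-0.0057 -0.0008  0.0118] norm 8.874426635651076 0.74937086847157
```

```bash
python3 -m pendant '[[[-2,-2,0,0,0,0.01,30],[-2,-2,0,0,0,0,30],[-2,-2,0,0,0,0,30],[0,0,0,0,0,0,30],[0,0,0,0,0,0,30]]]';python3 held.py .0125 90
python3 - <<'E'
import cv2,glob,os
f=max(glob.glob('pics/held*'),key=os.path.getmtime);print(f)
cv2.imwrite('pics/v9.png',cv2.resize(cv2.imread(f),(800,600),interpolation=cv2.INTER_CUBIC))
E
```

```text
time: 21.7
ee_pos: [0.5861, 0.3208, 0.2015]
tcp_rot: [-179.9, -0.1, -89.4]
wrist_force: [-1.1, -0.0, -0.3]
opening: 0.0387
rack [0.5894 0.2862] 89.54722835757947 -113.73485565185547
cell dz -0.004 rel xy mm [0.6321 1.1015] yaw 89.59888556744714 -129.2
cell dz -0.002 rel xy mm [0.2688 0.2232] yaw 90.50631694100655 -130.2
cell dz 0.0 rel xy mm [ 0.2171 -1.1641] yaw 90.47020597186678 -129.2
cell dz 0.002 rel xy mm [ 0.2253 -2.4054] yaw 90.6274944170721 -116.6
cell dz 0.004 rel xy mm [ 0.9337 -3.5361] yaw 90.06423177473964 -95.7
[0.5859 0.3205 0.201 ] [-179.9741   -0.1099  -89.4505]
pics/held2170.png
```

View pics/v9.png

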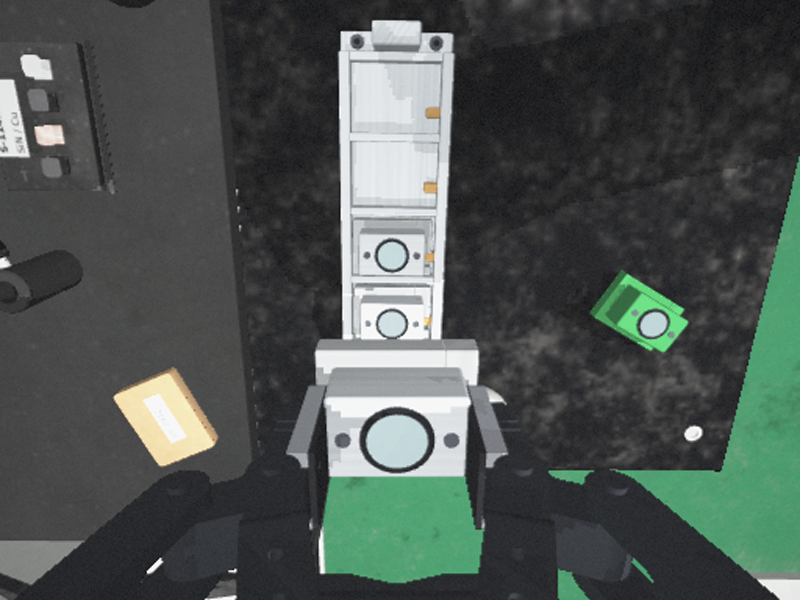

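```bash
python3 -m pendant '[[[2.8,-0.3,2,0,0,0,30],[2.7,0,3,0,0,0.01,30],[0,0,3,0,0,0,30],[0,0,3,0,0,0,30],[0,0,1.5,0,0,0,30]]]';python3 -m pendant '[[[0,0,0,0,0,0,30],[0,0,0,0,0,0,30]]]';python3 -c "
from h import *
goto(.589,.265,.045,-90.2)"
```

```text
time: 22.17
ee_pos: [0.5896, 0.2611, 0.0785]
tcp_rot: [-179.4, 0.1, -90.1]
wrist_force: [-0.2, -0.4, -1.4]
opening: 0.0387
time: 22.33
ee_pos: [0.5868, 0.2582, 0.0758]
tcp_rot: [-179.7, 0.0, -90.2]
wrist_force: [-0.5, -0.4, 0.1]
opening: 0.0388
shift cm [-0.6815 -0.2031  3.0802] rot rad [-0.0058  0.0002 -0.0006] norm 3.1612691054144384 0.33651363781757365
```

```bash
python3 -m pendant '[[[-0.68,-0.2,1,-0.006,0,0,30],[0,0,1.9,0,0,0,30],[0,0,0,0,0,0,30],[0,0,0,0,0,0,30]]]';python3 -c "
from h import *
goto(.589,.265,.0205,-90.2)"
```

```text
time: 22.67
ee_pos: [0.591, 0.2666, 0.0521]
tcp_rot: [-179.6, 0.2, -90.3]
wrist_force: [-0.0, -0.2, -0.3]
opening: 0.0384
shift cm [0.1723 0.2231 3.161 ] rot rad [-0.0066  0.004  -0.0013] norm 3.1734956498000337 0.4494014010315706
```

```bash
python3 -m pendant '[[[0.15,0.22,1,-0.007,0.004,0,30],[0,0,0,0,0,0,30],[0,0.05,0.6,-0.003,0,0,30],[0,0,0,0,0,0,30]]]';python3 -c "
from h import *
goto(.589,.265,.0205,-90.2)"
```

```text
time: 23.0
ee_pos: [0.5896, 0.2665, 0.0384]
tcp_rot: [180.0, 0.1, -90.2]
wrist_force: [-0.6, 0.4, -0.6]
opening: 0.0387
shift cm [0.1486 0.0616 1.7888] rot rad [ 0.0005  0.0016 -0.0006] norm 1.79604084741041 0.10233170166625515
```

```bash
python3 -m pendant '[[[0.17,0.06,0.6,0,0.002,0,30],[0.05,0.05,0.5,-0.002,0.002,0,30],[0,0,0,0,0,0,30]]]';python3 -c "
from h import *
goto(.589,.265,.0205,-90.2)"
```

```text
time: 23.25
ee_pos: [0.589, 0.2647, 0.0273]
tcp_rot: [179.9, -0.1, -90.2]
wrist_force: [0.2, 2.0, -1.8]
opening: 0.0386
shift cm [-0.0318  0.0025  0.6766] rot rad [ 0.0012 -0.0014 -0.0004] norm 0.6773997895180227 0.10875922513874643
```

```bash
python3 -m pendant '[[[0,0,0.5,0,0,0,30],[0,0,0.4,0,0,0,30],[0,0,0,0,0,0,30]]]';python3 -m pendant '[[[0,0,0.25,0,0,0,30],[0,0,0.1,0,0,0,30]]]'
```

```text
time: 23.5
ee_pos: [0.5893, 0.2647, 0.0199]
tcp_rot: [-180.0, -0.0, -90.2]
wrist_force: [-0.4, 0.6, -1.4]
opening: 0.0388
time: 23.67
ee_pos: [0.5895, 0.2648, 0.0198]
tcp_rot: [-179.9, 0.0, -90.2]
wrist_force: [-1.5, -1.4, 4.1]
opening: 0.0388
```

```bash
python3 -m pendant '[[[0,0,0,0,0,0,65],[0,0,0,0,0,0,65],[0,0,0,0,0,0,65],[0,0,0,0,0,0,65]]]'; python3 -m pendant '[[[0,0,-3,0,0,0,65],[0,0,-4,0,0,0,65],[0,0,-4,0,0,0,65],[0,0,-4,0,0,0,65],[0,0,-4,0,0,0,65]]]'; python3 -m pendant '[[[-3,0,-2,0,0,0,65],[-3,0,-1,0,0,0,65],[0,0,0,0,0,0,65],[0,0,0,0,0,0,65]]]'
 python3 - <<'E'
from h import *
im,K,P=snap('wrist','w8');d=im.copy()
q,s=fit(im,K,P,RACK2,(.589,.2864,np.radians(90)),rng=(.005,.005,.03));print('rack',q,s)
for n,p in(('4',(.589,.3525,np.pi/2)),('3',(.589,.3085,np.pi/2)),('2',(.589,.2645,np.pi/2))):
  for z0 in(.004,.008,.012,.016):
    c,s=fit(im,K,P,CELL,p,z0=z0,rng=(.003,.004,.05));print(n,z0,c[:2],np.degrees(c[2]),round(s,1))
cv2.imwrite('pics/v10.png',cv2.resize(d[:320,150:370],(550,800))[:600,:,::-1])
u=proj([[.589,.2864,.03]],K,P)[0].astype(int);print(u)
x0,y0=max(u[0]-100,0),max(u[1]-120,0);cv2.imwrite('pics/v10.png',cv2.resize(d[y0:y0+220,x0:x0+260],(709,600),interpolation=cv2.INTER_CUBIC)[:,:,::-1])
goto(.42,.10,.26,-90)
E
```

```text
time: 24.0
ee_pos: [0.5896, 0.2645, 0.0193]
tcp_rot: [-179.8, 0.0, -90.2]
wrist_force: [0.3, -0.5, 0.5]
opening: 0.0554
time: 24.42
ee_pos: [0.5845, 0.2623, 0.2017]
tcp_rot: [179.0, -0.5, -90.3]
wrist_force: [0.1, 1.1, 1.0]
opening: 0.0551
time: 24.75
ee_pos: [0.5877, 0.3246, 0.2437]
tcp_rot: [179.7, -0.2, -90.4]
wrist_force: [0.9, -0.3, -0.8]
opening: 0.0557
rack [0.5891 0.2864 1.5632] -112.3927001953125
4 0.004 [0.5863 0.3537] 86.86505539514194 -86.9
4 0.008 [0.5883 0.3576] 94.34159550395533 -92.4
4 0.012 [0.5879 0.3565] 88.68228853804804 -95.6
4 0.016 [0.5877 0.3549] 89.47046357889596 -97.6
3 0.004 [0.59   0.3119] 89.55134875315103 -94.2
3 0.008 [0.5911 0.3109] 89.46924898011905 -98.4
3 0.012 [0.5909 0.31  ] 89.46171394698916 -102.6
3 0.016 [0.5908 0.3091] 89.4732160690404 -105.6
2 0.004 [0.5909 0.2622] 88.9141853680715 -80.8
2 0.008 [0.5908 0.2697] 89.46647702897401 -90.8
2 0.012 [0.5907 0.2693] 89.45665289311818 -93.2
2 0.016 [0.5905 0.2688] 89.50139197789065 -94.1
[251 127]
shift cm [22.5755 16.6076 -1.5141] rot rad [ 0.0048 -0.0029 -0.007 ] norm 28.066992083354336 0.5130422692088342
```

View pics/v10.png

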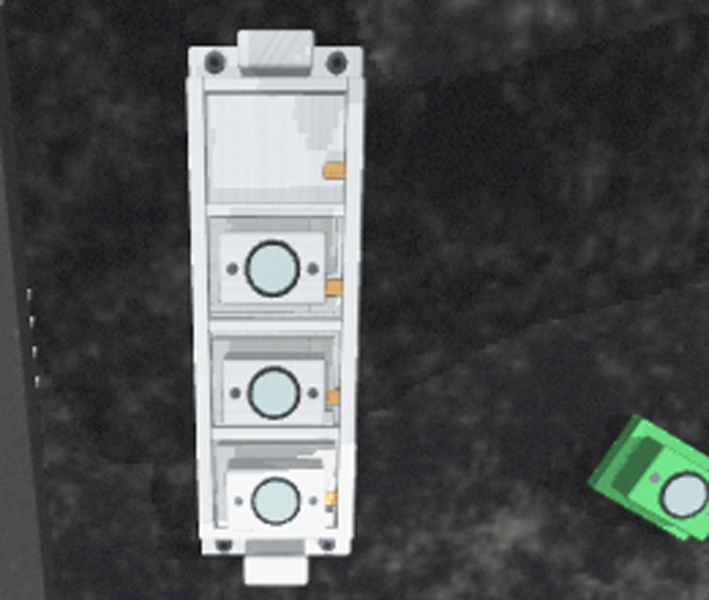

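```bash
python3 -m pendant '[[[2.2,3,0,0,0,0,0],[2.2,3.2,0,0,0,0,0],[2.5,3.2,-0.3,0,0,0,0],[3,3,-0.3,0,0,0,0],[3.2,2.5,-0.3,0,0,0,0]]]' 40;python3 -m pendant '[[[3.6,1,0,0,0,0,0],[3.8,0.5,0,0,0,0,0],[3.8,0,0,0,0,0,0],[3.8,0,0,0,0,0,0],[3.8,0,0,0,0,0,0]]]';python3 -m pendant '[[[3.8,0,0,0,0,0,0],[3.8,0,0,0,0,0,0],[3.8,0,0,0,0,0,0],[3.8,0,0,0,0,0,0],[3.8,0,0,0,0,0,0]]]'
```

```text
time: 25.22
ee_pos: [0.438, 0.1945, 0.2368]
tcp_rot: [178.6, -0.8, -90.3]
wrist_force: [0.6, -0.5, 1.5]
opening: 0.0002
time: 25.63
ee_pos: [0.4114, -0.0025, 0.2355]
tcp_rot: [178.4, -0.8, -90.1]
wrist_force: [1.4, 0.2, 0.1]
opening: 0.0002
time: 26.05
ee_pos: [0.4032, -0.2038, 0.2337]
tcp_rot: [178.1, -0.8, -90.3]
wrist_force: [0.7, 0.0, 0.0]
opening: 0.0001
```

```bash
python3 -m pendant '[[[1,0,0,0.01,0,0.12,0],[1,0,0,0.01,0,0.12,0],[0,0,0,0,0,0.12,0],[0,0,0,0,0,0.12,0],[0,0,0,0,0,0.12,0]]]';python3 -m pendant '[[[0,0,0,0,0,0.12,0],[0,0,0,0,0,0.12,0],[0,0,0,0,0,0.12,0],[0,0,0,0,0,0.12,0],[0,0,0,0,0,0.12,0]]]';python3 -m pendant '[[[0,0,0,0,0,0.12,0],[0,0,0,0,0,0.12,0],[0,0,0,0,0,0.12,0],[0,0,0,0,0,0.12,0],[0,0,0,0,0,0.12,0]]]'
python3 - <<'E'
from h import *
goto(.45,-.23,.25,163)
im,K,P=snap('wrist','t1');print(bot.get_obs()['q'])
for t,z in (('cover',.04),('tray',0),('tray_edge',.04)):
    for m in bot.mark_of('wrist',t): print(t,round(m['confidence'],2),np.round(m['uv']),hit(m['uv'],z,K,P)[0])
cv2.imwrite('pics/v11.png',cv2.resize(im,(640,480))[:,:,::-1])
E
```

```text
time: 26.47
ee_pos: [0.3947, -0.2343, 0.2267]
tcp_rot: [179.5, -1.4, -125.9]
wrist_force: [-0.4, -0.5, 0.1]
opening: 0.0001
time: 26.88
ee_pos: [0.3888, -0.2357, 0.2203]
tcp_rot: [-180.0, -1.8, -161.7]
wrist_force: [-0.6, 0.4, -0.4]
opening: -0.0001
time: 27.3
ee_pos: [0.3833, -0.2363, 0.2141]
tcp_rot: [-179.0, -1.9, 162.5]
wrist_force: [0.2, 0.2, 0.6]
opening: -0.0002
shift cm [-6.05    2.5501 -3.8423] rot rad [-0.0171 -0.0334 -0.009 ] norm 7.607192209978956 2.2084741877728273
[-30.7824  -7.2927  -3.9614  94.9902  -1.4031 -12.7125]
tray_edge 0.82 [255. 241.] [ 0.4486 -0.26    0.04  ]
```

View pics/v11.png

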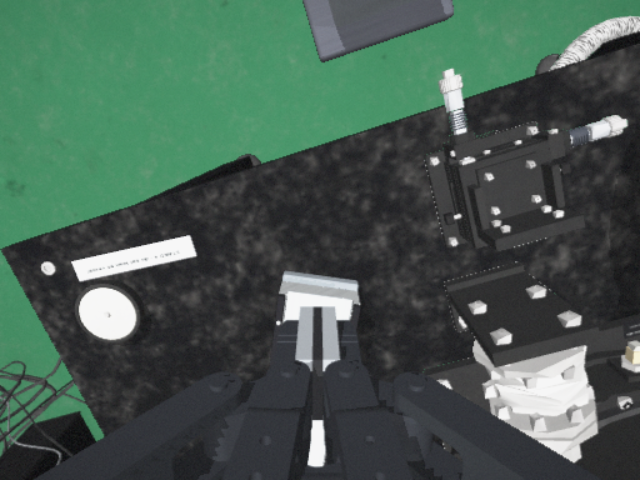

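```bash
python3 -c "
from h import *
goto(.57,-.30,.25,163)";python3 -m pendant '[[[-3.5,0,-0.5,-0.01,-0.02,0,0],[-4,0,-0.5,-0.007,-0.014,0,0],[-4,0.1,-0.5,0,0,0,0],[-4,0.1,-0.5,0,0,0,0],[-4,0.1,0,0,0,0,0]]]';python3 -m pendant '[[[0,0,0,0,0,0,0],[0,0,0,0,0,0,0]]]'
cat >> h.py <<'E'
TRAY=np.vstack([seg([-.104,s*.0285,.046],[.105,s*.0285,.046]) for s in(1,-1)]+[seg([-.104,s*.0345,.046],[.105,s*.0345,.046]) for s in(1,-1)]+[seg([-.104,-.0345,.04],[-.104,.0345,.04])])
COVER=np.vstack([rect(.208,.054,.004,n=50)])
E
python3 - <<'E'
from h import *
goto(.57,-.30,.25,163)
im,K,P=snap('wrist','t2');d=im.copy()
for t,z in (('cover',.04),('tray',0),('tray_edge',.04)):
    for m in bot.mark_of('wrist',t): print(t,round(m['confidence'],2),np.round(m['uv']),hit(m['uv'],z,K,P)[0])
q,s=fit(im,K,P,TRAY,(.543,-.294,np.radians(-17)),rng=(.012,.012,.1));print('tray',q[:2],np.degrees(q[2]),s);draw(d,K,P,TRAY,q)
c,s=fit(im,K,P,COVER,(q[0]-.003,q[1],q[2]),rng=(.008,.003,.03),z0=.04);print('cover',c[:2],np.degrees(c[2]),s);draw(d,K,P,COVER,c,.04,(0,255,0))
cv2.imwrite('pics/v12.png',cv2.resize(d,(800,600),interpolation=cv2.INTER_CUBIC)[:,:,::-1])
E
```

```text
shift cm [-19.5458  -0.7466  -4.1638] rot rad [-0.017  -0.0327  0.0019] norm 19.99831513538503 2.1128986350080488
time: 27.92
ee_pos: [0.5717, -0.2898, 0.2357]
tcp_rot: [-180.0, 0.3, 164.1]
wrist_force: [-0.0, -1.2, 1.4]
opening: -0.0
time: 28.08
ee_pos: [0.5783, -0.2916, 0.227]
tcp_rot: [179.9, -0.2, 164.7]
wrist_force: [0.2, 0.1, 0.7]
opening: 0.0001
shift cm [ 0.583  -1.0267 -2.3004] rot rad [ 0.0017 -0.0036  0.0295] norm 2.5857256289088113 1.7051839574549288
cover 0.68 [233. 135.] [ 0.5399 -0.3027  0.04  ]
tray [ 0.5365 -0.3013] -25.537090999627907 -99.56220245361328
cover [ 0.5373 -0.3021] -25.62241217576941 -142.08343505859375
```

View pics/v12.png

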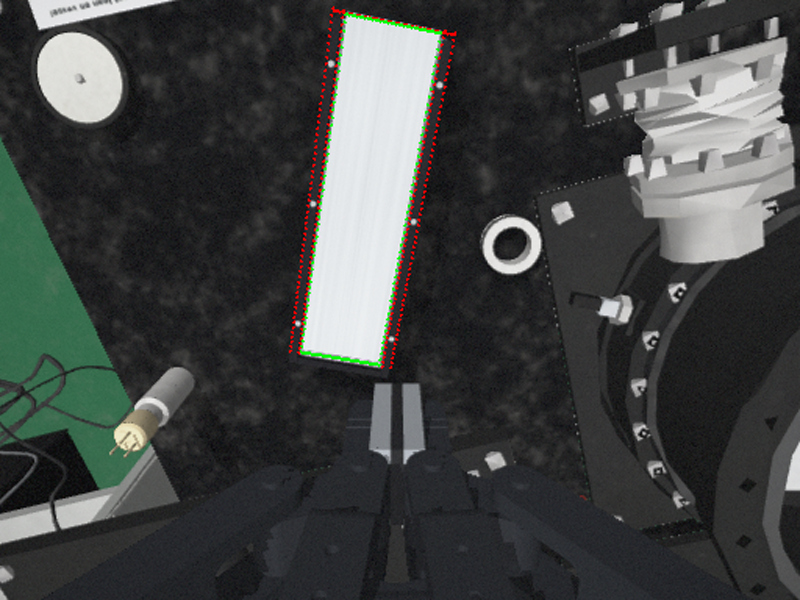

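```bash
python3 -c "
from h import *
goto(.5365,-.3013,.07,154.4)";python3 -m pendant '[[[2,-0.5,2,0,0,0.09,0],[1.7,-0.6,2.5,0,0,0.09,0],[0,0,3.5,0,0,0,0],[0,0,3.5,0,0,0,0],[0,0,2,0,0,0,0]]]';python3 -m pendant '[[[0,0,0,0,0,0,0],[0,0,0,0,0,0,0]]]';python3 -c "
from h import *
goto(.5365,-.3013,.05,154.4)"
```

```text
shift cm [ 3.5179 -2.0674 15.9593] rot rad [ 0.0011 -0.0008  0.1763] norm 16.472707182528485 10.099241837659687
time: 28.7
ee_pos: [0.5348, -0.2912, 0.1042]
tcp_rot: [-180.0, 1.3, 153.8]
wrist_force: [-0.9, -0.4, -1.8]
opening: 0.0001
time: 28.87
ee_pos: [0.5309, -0.2899, 0.1029]
tcp_rot: [-180.0, 1.2, 153.8]
wrist_force: [0.3, 0.5, 0.4]
opening: 0.0001
shift cm [-0.9003 -0.7798  5.3095] rot rad [-0.0001  0.0202 -0.01  ] norm 5.441453373280345 1.2923718433540559
```

```bash
python3 -m pendant '[[[-0.9,-0.8,1,0,0.02,-0.01,0],[0,0,2,0,0,0,0],[0,0,1.2,0,0,0,0],[0,0,0,0,0,0,0],[0,0,0,0,0,0,0]]]';python3 -c "
from h import *
goto(.5365,-.3013,.044,154.4)"
```

```text
time: 29.28
ee_pos: [0.5375, -0.303, 0.0727]
tcp_rot: [-179.9, 0.9, 154.5]
wrist_force: [-0.2, 0.3, 0.7]
opening: -0.0002
shift cm [0.2015 0.1118 2.8715] rot rad [-0.0012  0.0149  0.0017] norm 2.8807074406657076 0.859284425198777
```

```bash
python3 -m pendant '[[[0.2,0.1,1,0,0.015,0,0],[0.05,0,1,0,0,0,0],[0,0,0,0,0,0,0],[0,0,0.5,0,0,0,0],[0,0,0,0,0,0,0]]]';python3 -c "
from h import *
goto(.5365,-.3013,.044,154.4)"
```

```text
time: 29.7
ee_pos: [0.5369, -0.3012, 0.0498]
tcp_rot: [-179.9, 0.2, 154.5]
wrist_force: [-1.1, 0.0, -0.7]
opening: 0.0001
shift cm [ 0.0337 -0.0293  0.5838] rot rad [-0.0015  0.0036  0.0024] norm 0.585520399568186 0.2630403634098595
```

```bash
python3 -m pendant '[[[0,0,0.4,0,0,0,0],[0,0,0,0,0,0,0]]]'; python3 -m pendant '[[[0,0,0.25,0,0,0,0],[0,0,0,0,0,0,0]]]';python3 -m pendant '[[[0,0,0.15,0,0,0,0]]]'
```

```text
time: 29.87
ee_pos: [0.5369, -0.3011, 0.0454]
tcp_rot: [-179.9, 0.2, 154.5]
wrist_force: [0.0, 0.6, -0.0]
opening: -0.0002
time: 30.03
ee_pos: [0.5376, -0.3015, 0.0447]
tcp_rot: [-179.9, 0.3, 154.5]
wrist_force: [-0.1, -0.1, -0.3]
opening: -0.0002
time: 30.12
ee_pos: [0.538, -0.3017, 0.044]
tcp_rot: [-179.9, 0.4, 154.5]
wrist_force: [-5.6, 1.7, 18.0]
opening: -0.0001
```

```bash
python3 -m pendant '[[[0,0,0,0,0,0,0]]]'; python3 -m pendant '[[[0,0,0.05,0,0,0,0]]]'
```

```text
time: 30.2
ee_pos: [0.5382, -0.3018, 0.0444]
tcp_rot: [-179.9, 0.5, 154.5]
wrist_force: [-0.1, -0.1, -0.0]
opening: 0.0001
time: 30.28
ee_pos: [0.5383, -0.3018, 0.0441]
tcp_rot: [-179.9, 0.5, 154.5]
wrist_force: [-1.0, 1.2, 8.3]
opening: -0.0003
```

```bash
python3 -m pendant '[[[0.5,0,0.05,0,0,0,0],[0.5,0,0.05,0,0,0,0]]]'; python3 -m pendant '[[[0.8,0,0.05,0,-0.004,0,0],[0.8,0,0.05,0,-0.004,0,0]]]'
```

```text
time: 30.45
ee_pos: [0.5308, -0.2984, 0.0441]
tcp_rot: [-179.9, 0.7, 154.5]
wrist_force: [1.4, -1.6, 5.0]
opening: 0.0001
time: 30.62
ee_pos: [0.5178, -0.2923, 0.0442]
tcp_rot: [-179.9, 1.5, 154.6]
wrist_force: [1.8, -0.6, 6.2]
opening: -0.0001
```

```bash
python3 -m pendant '[[[0.8,0,0.05,0,0.008,0,0],[0.8,0,0.05,0,0.006,0,0],[0.5,0,0.05,0,0.004,0,0]]]'
python3 - <<'E'
from h import *
im,K,P=snap('wrist','t3');T=tool();print(T[:3,3],np.hypot(*(T[:2,3]-[.5383,-.3018])))
q,s=fit(im,K,P,TRAY,(.5365,-.3013,np.radians(-25.5)),rng=(.006,.006,.03));print('tray',q[:2],np.degrees(q[2]),s)
u=np.array([np.cos(q[2]),np.sin(q[2])])
for o in np.arange(.03,.056,.002):
    M=seg([-.104,-.027,.004],[-.104,.027,.004]);p=q.copy();p[:2]=q[:2]-u*o
    g=cv2.GaussianBlur(cv2.cvtColor(im,cv2.COLOR_RGB2GRAY).astype(np.float32),(0,0),1);G=cv2.magnitude(cv2.Sobel(g,-1,1,0),cv2.Sobel(g,-1,0,1))
    w=proj(place(M,p,.04),K,P).astype(np.float32);print(round(o,3),cv2.remap(G,w[:,0].copy(),w[:,1].copy(),1).mean().round(1),w.mean(0))
cv2.imwrite('pics/t3v.png',cv2.resize(im,(640,480))[:,:,::-1])
E
```

```text
time: 30.87
ee_pos: [0.4988, -0.2834, 0.0441]
tcp_rot: [-179.9, 0.7, 154.5]
wrist_force: [2.3, -1.1, 4.4]
opening: -0.0002
[ 0.4983 -0.2832  0.0441] 0.04413084150241466
tray [ 0.5398 -0.3039] -25.710187439675853 -27.800310134887695
0.03 24.4 [254.4062  66.803 ]
0.032 24.3 [254.427   61.3914]
0.034 25.1 [254.448   55.9248]
0.036 24.0 [254.4692  50.4026]
0.038 24.1 [254.4906  44.8238]
0.04 25.0 [254.5122  39.1875]
0.042 23.8 [254.5342  33.493 ]
0.044 24.4 [254.5563  27.7391]
0.046 32.8 [254.5786  21.9251]
0.048 116.4 [254.6011  16.05  ]
0.05 7.9 [254.624   10.1128]
0.052 6.9 [254.647    4.1125]
0.054 0.0 [254.6704  -1.9519]
```

View pics/t3v.png

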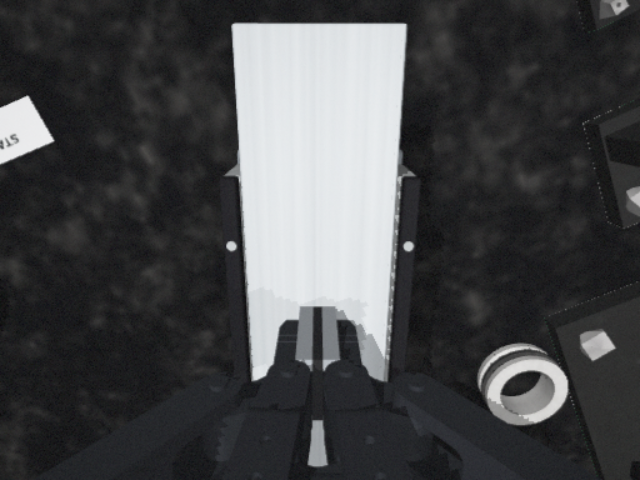

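Run:
```python
from h import *
k=bot.get_calibration('wrist');K=np.array(k['intrinsics']);P=tool()@np.array(k['T_tool_cam'])
e=hit([254.5,18.8],.044,K,P)[0]
for v in(141,143): 
  f=np.mean(hit([[185,v],[328,v]],.046,K,P),0);print(e,f,np.linalg.norm((e-f)[:2]))
```

```text
[ 0.4031 -0.2382  0.044 ] [ 0.4453 -0.2574  0.046 ] 0.04633482982856993
[ 0.4031 -0.2382  0.044 ] [ 0.4461 -0.2577  0.046 ] 0.04718169898729878
```

```bash
python3 -m pendant '[[[0,0,-2,0,0,0,0],[0,0,-3,0,0,0,0],[0,0,-3,0,0.01,0,100],[0,0,-1,0,0,0,100],[2,0,0,0,0,0,100]]]';python3 -m pendant '[[[3,0,0,0,0,0,100],[2.8,0,0,0,0,0,100],[0,0,0,0,0,0,100],[0,0,0,0,0,0,100]]]';python3 -c "
from h import *
goto(.4228,-.2475,.027,154.4)"
```

```text
time: 31.33
ee_pos: [0.4771, -0.2726, 0.1329]
tcp_rot: [-179.9, -0.6, 154.5]
wrist_force: [1.1, -0.8, 0.4]
opening: 0.0356
time: 31.67
ee_pos: [0.4201, -0.2454, 0.1316]
tcp_rot: [-179.9, -0.8, 154.5]
wrist_force: [0.2, 0.1, -0.5]
opening: 0.0834
shift cm [-0.4756 -0.0537 10.459 ] rot rad [-0.0018 -0.0141  0.0026] norm 10.469948423343869 0.827737839798881
```

```bash
python3 - <<'E'
from h import *
im,K,P=snap('wrist','t4');d=im.copy()
M=np.vstack([seg([-.104,-.027,.004],[-.104,.027,.004])]*2+[seg([-.104,s*.027,.004],[-.05,s*.027,.004],30) for s in(1,-1)])
c,s=fit(im,K,P,M,(.4968,-.2834,np.radians(-25.6)),rng=(.008,.006,.03),z0=.04);print('cover',c[:2],np.degrees(c[2]),s)
u=np.array([np.cos(c[2]),np.sin(c[2])]);e=c[:2]-.104*u;print('end',e);draw(d,K,P,M,c,.04)
cv2.imwrite('pics/v13.png',cv2.resize(d,(560,420))[:,:,::-1])
p=e+.022*u;goto(p[0],p[1],.07,154.4)
E
python3 -m pendant '[[[-0.2,0,2,0,-0.014,0,100],[0,0,2.5,0,0,0,100],[0,0,1.5,0,0,0,100],[0,0,0,0,0,0,100],[0,0,0,0,0,0,100]]]'
```

```text
cover [ 0.4971 -0.2825] -25.153166170153874 -149.97108459472656
end [ 0.403  -0.2383]
shift cm [-0.4299 -0.0684  6.1552] rot rad [-0.0018 -0.0148  0.0026] norm 6.1706222131842345 0.8647550416511799
time: 32.13
ee_pos: [0.4241, -0.2474, 0.0685]
tcp_rot: [-179.9, -0.0, 154.6]
wrist_force: [1.2, 0.9, -0.2]
opening: 0.0855
```

View pics/v13.png

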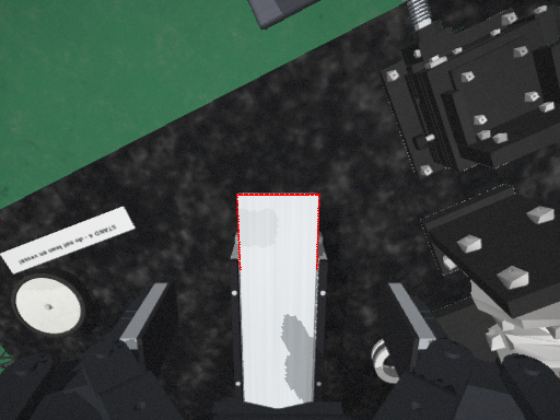

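```bash
python3 -m pendant '[[[0.1,0,1.5,0,0,0,100],[0,0,0,0,0,0,100],[0,0,1.5,0,0,0,100],[0,0,0,0,0,0,100],[0,0,0,0,0,0,100]]]';python3 -c "
from h import *
goto(.4229,-.2477,.027,154.6)"
```

```text
time: 32.55
ee_pos: [0.4261, -0.2486, 0.0424]
tcp_rot: [-179.9, 0.1, 154.6]
wrist_force: [-0.5, -0.3, 0.3]
opening: 0.0855
shift cm [ 0.3306 -0.0535  1.5377] rot rad [-0.002   0.0023 -0.0005] norm 1.5737010097485669 0.1764915373348259
```

```bash
python3 -m pendant '[[[0.3,0,0.8,0,0,0,100],[0,0,0,0,0,0,100],[0.05,0,0.7,0,0,0,100],[0,0,0,0,0,0,100],[0,0,0,0,0,0,100]]]';python3 -c "
from h import *
goto(.4229,-.2477,.027,154.6)"
```

```text
time: 32.97
ee_pos: [0.4245, -0.248, 0.03]
tcp_rot: [-179.9, 0.4, 154.6]
wrist_force: [0.0, -0.2, -0.0]
opening: 0.0853
shift cm [ 0.157  -0.0382  0.3035] rot rad [-0.0023  0.0067 -0.0004] norm 0.3438736847996343 0.410003844090268
```

```bash
python3 -m pendant '[[[0.15,0,0.4,0,0.007,0,100],[0,0,0.1,0,0,0,100],[0,0,0,0,0,0,60],[0,0,0,0,0,0,50],[0,0,0,0,0,0,50]]]' 30;python3 -m pendant '[[[0,0,0,0,0,0,50],[0,0,0,0,0,0,50],[0,0,0,0,0,0,50]]]' 100
```

```text
time: 33.38
ee_pos: [0.423, -0.2474, 0.0248]
tcp_rot: [-179.9, -0.1, 154.6]
wrist_force: [1.0, -1.7, 0.7]
opening: 0.0528
time: 33.63
ee_pos: [0.4234, -0.2476, 0.0257]
tcp_rot: [-179.9, 0.0, 154.6]
wrist_force: [0.7, 0.6, -0.3]
opening: 0.0505
```

```bash
python3 -m pendant '[[[0,0,-0.5,0,0,0,40],[0,0,-1,0,0,0,40],[0,0,-1.5,0,0,0,40],[0,0,-2,0,0,0,40],[0,0,-2.5,0,0,0,40]]]';python3 -m pendant '[[[0,0,-3,0,0,0,40],[0,0,-3,0,0,0,40],[0,0,-3,0,0,0,40],[0,0,-3,0,0,0,40],[0,0,-2,0,0,0,40]]]'
python3 - <<'E'
from h import *
goto(.4,-.2,.25,154.6)
o=bot.get_obs();print(o['wrist_force'],o['torque'])
im,K,P=snap('side','s2');d=im[185:300,190:330]
u=proj([[.45,-.26,.2]],K,P)[0].astype(int);print(u)
cv2.imwrite('pics/v14.png',cv2.resize(im[max(u[1]-110,0):u[1]+110,max(u[0]-140,0):u[0]+140],(700,550),interpolation=cv2.INTER_CUBIC)[:,:,::-1])
E
```

```text
time: 34.05
ee_pos: [0.4202, -0.2455, 0.0993]
tcp_rot: [-179.9, -0.6, 154.6]
wrist_force: [-0.3, 0.3, -0.7]
opening: 0.0507
time: 34.47
ee_pos: [0.4198, -0.2449, 0.2496]
tcp_rot: [-179.9, -0.6, 154.6]
wrist_force: [1.0, -0.5, -1.4]
opening: 0.0504
shift cm [ 3.7145  3.2009 -0.0056] rot rad [-0.0016 -0.0102 -0.0005] norm 4.903415217337858 0.5910744899805511
[ 1.0378 -0.5272 -1.3862] [-0.0326  0.0463 -0.0108]
[247 211]
```

View pics/v14.png

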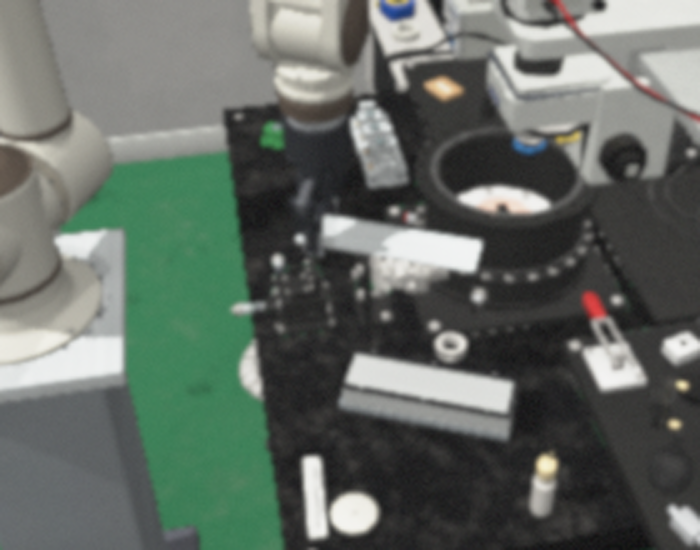

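```bash
python3 -m pendant '[[[0.5,0,-1,0,-0.005,-0.03,40],[0.5,0,-1,0,-0.005,-0.06,40],[0.5,0,-0.5,0,0,-0.1,40],[0.5,0,0,0,0,-0.1,40],[0,0,0,0,0,-0.1,40]]]' 120;python3 -m pendant '[[[0,0,0,0,0,-0.1,40],[0,0,0,0,0,-0.1,40],[0,0,0,0,0,-0.1,40],[0,0,0,0,0,-0.1,40],[0,0,0,0,0,-0.1,40]]]';python3 -m pendant '[[[0,0,0,0,0,-0.1,40],[0,0,0,0,0,-0.1,40],[0,0,0,0,0,-0.1,40],[0,0,0,0,0,-0.1,40],[0,0,0,0,0,-0.1,40]]]';python3 -m pendant '[[[0,0,0,0,0,-0.1,40],[0,0,0,0,0,-0.1,40],[0,0,0,0,0,-0.1,40],[0,0,0,0,0,-0.1,40],[0,0,0,0,0,-0.1,40]]]';python3 -c "
from h import *
goto(.40,.20,.27,-90)"
```

```text
time: 34.93
ee_pos: [0.4014, -0.2379, 0.2852]
tcp_rot: [-179.6, 0.5, 177.6]
wrist_force: [0.9, 0.7, -1.4]
opening: 0.0501
time: 35.35
ee_pos: [0.4001, -0.2373, 0.2885]
tcp_rot: [-179.3, 0.3, -152.2]
wrist_force: [0.0, -0.4, -0.6]
opening: 0.0499
time: 35.77
ee_pos: [0.399, -0.2368, 0.291]
tcp_rot: [-179.1, -0.1, -122.1]
wrist_force: [-0.2, 0.9, -1.3]
opening: 0.0499
time: 36.18
ee_pos: [0.398, -0.2364, 0.2935]
tcp_rot: [-179.2, -0.6, -92.0]
wrist_force: [0.1, -0.9, -0.8]
opening: 0.0502
shift cm [-43.6426   1.3195   1.8841] rot rad [-0.013  -0.0104 -0.0343] norm 43.70319512380136 2.1839457910655273
```

```bash
python3 -m pendant '[[[-2,0,0,-0.007,-0.005,-0.02,40],[-3.5,0,0,-0.007,-0.005,-0.014,40],[-3.7,0,0,0,0,0,40],[-3.7,0,0,0,0,0,40],[-3.7,0,0,0,0,0,40]]]';python3 -m pendant '[[[-3.7,0,0,0,0,0,40],[-3.7,0,0,0,0,0,40],[-3.7,0,0,0,0,0,40],[-3.7,0,0,0,0,0,40],[-3.7,0,0,0,0,0,40]]]';python3 -c "
from h import *
goto(.589,.20,.25,-90)"
```

```text
time: 36.6
ee_pos: [0.3969, -0.0701, 0.2936]
tcp_rot: [179.9, -0.1, -90.0]
wrist_force: [1.2, 0.5, -0.9]
opening: 0.0502
time: 37.02
ee_pos: [0.3937, 0.123, 0.2964]
tcp_rot: [-179.9, -0.1, -90.2]
wrist_force: [0.9, -0.2, -0.5]
opening: 0.0503
shift cm [ -7.7642 -19.4975   4.666 ] rot rad [-0.0022 -0.0017 -0.003 ] norm 21.49900254940047 0.23269002635666272
```

```bash
python3 -m pendant '[[[-2,-2,0,0,0,0,40],[-2,-3,0.5,0,0,0,40],[-2,-3.5,1,0,0,0,40],[-1.5,-3.5,1,0,0,0,40],[0,-3.5,1,0,0,0,40]]]';python3 -m pendant '[[[0,-3,2,0,0,0,40],[0,-1,3,0,0,0,40],[0,0,2,0,0,0,40],[0,0,0,0,0,0,40],[0,0,0,0,0,0,40]]]'
cat > sheet.py <<'E'
from h import *
im,K,P=snap('wrist','sh%d'%(bot.get_obs()['time']*100));T=tool();d=im.copy();print(T[:3,3],bot.get_obs()['tcp_rot'])
M=np.vstack([seg([-.104,-.027,.004],[-.104,.027,.004])]*2+[seg([-.104,s*.027,.004],[-.096,s*.027,.004],15) for s in(1,-1)])
for o in(.012,.0143,.017):
    c,s=fit(im,K,P,M,(T[0,3],T[1,3]+.082,np.radians(90)),rng=(.006,.012,.05),z0=T[2,3]+o);u=np.array([np.cos(c[2]),np.sin(c[2])])
    print(o,'centre',c[:2],'rel',(c[:2]-T[:2,3])*1000,np.degrees(c[2]),round(s,1))
draw(d,K,P,M,c,T[2,3]+.017);cv2.imwrite('pics/shv.png',cv2.resize(d,(640,480))[:,:,::-1])
E
python3 sheet.py
```

```text
time: 37.43
ee_pos: [0.5476, 0.2106, 0.2692]
tcp_rot: [-179.3, 0.2, -89.5]
wrist_force: [0.1, -0.0, 0.2]
opening: 0.05
time: 37.85
ee_pos: [0.5951, 0.2125, 0.1923]
tcp_rot: [-179.6, 0.1, -89.4]
wrist_force: [-0.9, 0.2, -0.3]
opening: 0.0502
[0.5949 0.2125 0.1924] [-179.5609    0.0725  -89.3956]
0.012 centre [0.5939 0.2928] rel [-1.0764 80.3691] 90.77385859849001 -132.1
0.0143 centre [0.5936 0.2918] rel [-1.3237 79.2943] 90.73596600549692 -129.1
0.017 centre [0.5957 0.2917] rel [ 0.8044 79.2667] 89.78506073533327 -110.0
```

```bash
python3 -c "
from h import *
goto(.5894,.2054,.06,-90.3)";python3 -m pendant '[[[0.7,0.55,2,-0.007,0,0.015,40],[0,0,3,0,0,0,40],[0,0,3,0,0,0,40],[0,0,2.5,0,0,0,40],[0,0,0,0,0,0,40]]]';python3 -m pendant '[[[0,0,0,0,0,0,40]]]';python3 -c "
from h import *
goto(.5894,.2054,.045,-90.3)"
```

```text
shift cm [ 0.7168  0.6631 13.2355] rot rad [-0.0077  0.0013  0.0158] norm 13.271491903538022 1.0077390420806365
time: 38.32
ee_pos: [0.5921, 0.2069, 0.0979]
tcp_rot: [-179.1, 0.4, -90.2]
wrist_force: [0.8, -0.3, -0.6]
opening: 0.0498
time: 38.4
ee_pos: [0.5921, 0.2071, 0.1001]
tcp_rot: [-179.0, 0.4, -90.2]
wrist_force: [0.5, 0.3, 0.1]
opening: 0.0502
shift cm [0.2092 0.37   5.5059] rot rad [-0.0179  0.0076  0.001 ] norm 5.522252220275108 1.1173765581515112
```

```bash
python3 -m pendant '[[[0.2,0.35,1.5,-0.018,0.007,0,40],[0,0,0,0,0,0,40],[0,0.05,1.5,-0.003,0,0,40],[0,0,0,0,0,0,40],[0,0,0,0,0,0,40]]]';python3 -c "
from h import *
goto(.5894,.2054,.045,-90.3)
im,K,P=snap('side','s3');s,K2,P2=snap('scene','c3')
u=proj([[.589,.286,.08]],K,P)[0].astype(int);w=proj([[.589,.286,.08]],K2,P2)[0].astype(int)
a=cv2.resize(im[u[1]-40:u[1]+40,u[0]-50:u[0]+50],(400,320),interpolation=cv2.INTER_CUBIC);b=cv2.resize(s[w[1]-50:w[1]+50,w[0]-60:w[0]+65],(400,320),interpolation=cv2.INTER_CUBIC)
cv2.imwrite('pics/v15.png',np.hstack([a,b])[:,:,::-1])"
```

```text
time: 38.82
ee_pos: [0.5911, 0.2064, 0.0766]
tcp_rot: [-179.7, 0.2, -90.2]
wrist_force: [0.1, 0.6, -0.5]
opening: 0.0501
shift cm [0.1129 0.1876 3.1577] rot rad [-0.005   0.0034  0.0015] norm 3.1653228358054175 0.3566831177032772
```

View pics/v15.png

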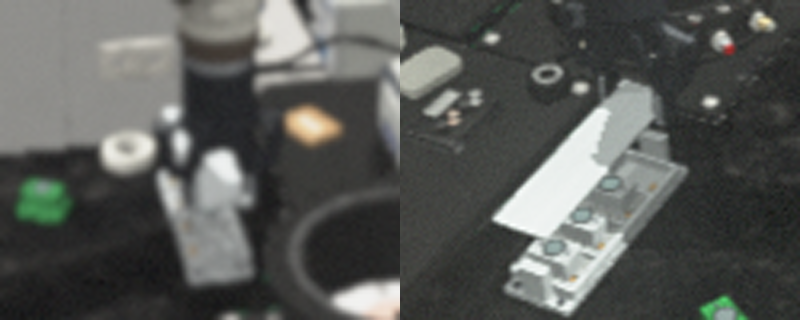

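Run:
```python
from h import *
k=bot.get_calibration('scene');K=np.array(k['intrinsics']);P=np.array(k['pose'])
w=proj([[.589,.286,.08]],K,P)[0].astype(int);T=tool()
im=cv2.imread('pics/c3.png')[:,:,::-1]
for tilt in np.radians([-4,-3,-2,-1,0,1,2]):
    # sheet pinned at tool, far end drops by tilt
    L=np.linspace(0,.104*2,60);y0=T[1,3]-.022
    def pts(x,l): return np.c_[np.full_like(l,x),y0+l,T[2,3]+.0143+.004+np.sin(tilt)*(l-.022)]
    M=np.vstack([pts(T[0,3]-.027,np.linspace(.05,.208,60)),pts(T[0,3]+.027,np.linspace(.05,.208,60)),np.c_[np.linspace(-.027,.027,60)+T[0,3],np.full(60,y0+.208),np.full(60,T[2,3]+.0183+np.sin(tilt)*.186)]])
    g=cv2.GaussianBlur(cv2.cvtColor(im.copy(),cv2.COLOR_RGB2GRAY).astype(np.float32),(0,0),.8);G=cv2.magnitude(cv2.Sobel(g,-1,1,0),cv2.Sobel(g,-1,0,1))
    best=max(((cv2.remap(G,(u:=(proj(M+[dx,dy,0],K,P)).astype(np.float32))[:,0].copy(),u[:,1].copy(),1).mean(),dx,dy) for dx in np.arange(-.006,.0061,.001) for dy in np.arange(-.008,.0081,.001)))
    print(np.degrees(tilt).round(),best)
```

```text
-4.0 (np.float32(339.95224), np.float64(0.006), np.float64(-0.007))
-3.0 (np.float32(350.60352), np.float64(0.004999999999999999), np.float64(-0.005))
-2.0 (np.float32(356.94348), np.float64(0.004), np.float64(-0.002))
-1.0 (np.float32(358.95966), np.float64(0.002), np.float64(0.0010000000000000009))
0.0 (np.float32(358.39874), np.float64(0.001), np.float64(0.002999999999999999))
1.0 (np.float32(352.7183), np.float64(-0.001), np.float64(0.006))
2.0 (np.float32(343.79437), np.float64(-0.002), np.float64(0.008))
```

```bash
python3 -m pendant '[[[0.1,0.18,1.5,-0.005,0.003,0,40],[0,0,0,0,0,0,40],[0,0.05,1.2,-0.003,0,0,40],[0,0,0,0,0,0,40],[0,0,0,0,0,0,40]]]';python3 -c "
from h import *
goto(.5894,.2054,.0277,-90.3)"
```

```text
time: 39.33
ee_pos: [0.5884, 0.2052, 0.0465]
tcp_rot: [179.7, -0.0, -90.2]
wrist_force: [-0.2, -0.0, -1.3]
opening: 0.0498
shift cm [-0.017  -0.1123  1.8792] rot rad [ 0.0045 -0.0001  0.0014] norm 1.8826549071566414 0.2720911467383446
```

```bash
python3 sheet.py; python3 -m pendant '[[[0,-0.1,0.7,0.005,0,0,40],[0,0,0,0,0,0,40],[0,0.03,0.6,-0.002,0,0,40],[0,0,0,0,0,0,40]]]';python3 -c "
from h import *
goto(.5894,.2054,.0277,-90.3)"
```

```text
[0.588  0.2051 0.046 ] [179.6815  -0.0279 -90.2174]
0.012 centre [0.589 0.286] rel [ 1.0371 80.8299] 89.56474534077799 -130.1
0.0143 centre [0.5892 0.2849] rel [ 1.2227 79.7415] 89.58048108171361 -126.7
0.017 centre [0.5891 0.2849] rel [ 1.146  79.7966] 89.55875103089724 -119.4
time: 39.72
ee_pos: [0.5889, 0.2052, 0.0321]
tcp_rot: [179.9, -0.0, -90.2]
wrist_force: [0.3, -0.6, -1.7]
opening: 0.05
shift cm [-0.0242 -0.0469  0.4394] rot rad [ 0.0016 -0.0003  0.0014] norm 0.4425755498104477 0.12345320070429235
```

```bash
python3 -m pendant '[[[-0.07,0,0.3,0.002,0,0,40],[0,0,0,0,0,0,40]]]';python3 -m pendant '[[[0,0,0.15,0,0,0,40],[0,0,0,0,0,0,40]]]';python3 -m pendant '[[[0,0,0.1,0,0,0,40],[0,0,0,0,0,0,40]]]'
```

```text
time: 39.88
ee_pos: [0.589, 0.2059, 0.0288]
tcp_rot: [-180.0, -0.0, -90.2]
wrist_force: [-0.0, 0.0, -1.1]
opening: 0.0501
time: 40.05
ee_pos: [0.5895, 0.2062, 0.0281]
tcp_rot: [-179.9, 0.0, -90.2]
wrist_force: [-0.4, -0.2, -0.6]
opening: 0.05
time: 40.22
ee_pos: [0.5898, 0.2063, 0.0281]
tcp_rot: [-179.8, 0.0, -90.2]
wrist_force: [-1.1, -0.0, -1.1]
opening: 0.0502
```

```bash
python3 -m pendant '[[[0,0.05,0.15,0,0,0,40],[0,0,0.05,0,0,0,40]]]';python3 -m pendant '[[[0,0.03,0.1,0,0,0,40]]]';python3 -m pendant '[[[0,0,0.1,0,0,0,40]]]'
```

```text
time: 40.38
ee_pos: [0.5901, 0.2065, 0.0279]
tcp_rot: [-179.7, 0.1, -90.2]
wrist_force: [-0.4, -0.1, 0.3]
opening: 0.0499
time: 40.47
ee_pos: [0.5902, 0.2065, 0.0278]
tcp_rot: [-179.6, 0.1, -90.2]
wrist_force: [-2.4, -1.8, 10.3]
opening: 0.0501
time: 40.55
ee_pos: [0.5903, 0.2065, 0.0278]
tcp_rot: [-179.6, 0.1, -90.2]
wrist_force: [-4.0, -1.7, 10.3]
opening: 0.0497
```

```bash
python3 -m pendant '[[[0.08,0.15,-0.4,-0.006,0,0,40],[0,0,0,0,0,0,40]]]';python3 -m pendant '[[[0,0,0.3,0,0,0,40],[0,0,0,0,0,0,40],[0,0,0.15,0,0,0,40]]]';python3 -m pendant '[[[0,0,0.08,0,0,0,40],[0,0,0,0,0,0,40]]]'
```

```text
time: 40.72
ee_pos: [0.5886, 0.2057, 0.032]
tcp_rot: [-179.9, 0.1, -90.2]
wrist_force: [0.1, -0.4, -0.6]
opening: 0.0498
time: 40.97
ee_pos: [0.5888, 0.2057, 0.0277]
tcp_rot: [-179.9, 0.1, -90.2]
wrist_force: [-8.7, -3.6, 25.7]
opening: 0.0502
time: 41.13
ee_pos: [0.589, 0.2058, 0.028]
tcp_rot: [-179.8, 0.1, -90.2]
wrist_force: [0.4, -0.1, -1.4]
opening: 0.05
```

```bash
python3 -m pendant '[[[0,0,0,0,0,0,57],[0,0,0,0,0,0,60],[0,0,0,0,0,0,64],[0,0,0,0,0,0,70],[0,0,0,0,0,0,78]]]' 30; python3 -m pendant '[[[0,0,0,0,0,0,78],[0,0,0,0,0,0,78]]]';python3 -m pendant '[[[0,0,-0.8,0,0,0,78],[0,0,-1.5,0,0,0,78],[0,0,-3,0,0,0,78],[0,0,-4,0,0,0,78],[0,0,-4,0,0,0,78]]]';python3 -m pendant '[[[-3,0,-3,0,0,0,78],[-3.5,0,-1,0,0,0,78],[-3,0,0,0,0,0,78],[0,0,0,0,0,0,78],[0,0,0,0,0,0,78]]]'
python3 - <<'E'
from h import *
im,K,P=snap('wrist','f1');d=im.copy();T=tool();print(T[:3,3])
c,s=fit(im,K,P,COVER,(.589,.2864,np.radians(89.7)),rng=(.008,.008,.05),z0=.042);print('cover',c[:2],np.degrees(c[2]),s);draw(d,K,P,COVER,c,.042)
sc,K2,P2=snap('scene','f2');c2,s=fit(sc,K2,P2,COVER,(.589,.2864,np.radians(89.7)),rng=(.008,.008,.05),z0=.042);print('scene cover',c2[:2],np.degrees(c2[2]),s)
w=proj([[.55,.28,.02]],K2,P2)[0].astype(int)
b=cv2.resize(sc[w[1]-70:w[1]+70,w[0]-70:w[0]+70],(480,480),interpolation=cv2.INTER_CUBIC)
cv2.imwrite('pics/v16.png',np.hstack([cv2.resize(d[:,160:416],(320,480)),b])[:,:,::-1])
E
```

```text
time: 41.55
ee_pos: [0.5888, 0.2058, 0.0267]
tcp_rot: [-179.9, 0.1, -90.2]
wrist_force: [-0.1, -0.1, 1.3]
opening: 0.0666
time: 41.72
ee_pos: [0.5887, 0.2058, 0.0264]
tcp_rot: [-179.9, 0.1, -90.2]
wrist_force: [0.7, 0.3, -0.1]
opening: 0.0662
time: 42.13
ee_pos: [0.5839, 0.2039, 0.1551]
tcp_rot: [179.2, -0.2, -90.2]
wrist_force: [0.6, 0.5, -0.2]
opening: 0.0667
time: 42.55
ee_pos: [0.5873, 0.3015, 0.2123]
tcp_rot: [-179.8, 0.3, -90.4]
wrist_force: [0.2, 0.0, 0.4]
opening: 0.0667
[0.5872 0.3014 0.2119]
cover [0.5904 0.2873] 89.67473730240204 -123.23736572265625
scene cover [0.5909 0.2899] 90.12284497376471 -143.92083740234375
```

Run:
```python
from h import *
k=bot.get_calibration('scene');K2=np.array(k['intrinsics']);P2=np.array(k['pose'])
kw=bot.get_calibration('wrist');K=np.array(kw['intrinsics']);P=tool()@np.array(kw['T_tool_cam'])
for n,f,KK,PP in(('wrist','f1',K,P),('scene','f2',K2,P2)):
    im=cv2.imread(f'pics/{f}.png')[:,:,::-1].copy()
    for t in(-4,-2,0,2,4):
        M=COVER.copy();M[:,2]+=M[:,0]/.0965*t*.001
        c,s=fit(im,KK,PP,M,(.5905,.288,np.radians(89.8)),rng=(.006,.006,.03),z0=.042,n=7);print(n,'end +-mm',t,c[:2],round(s,1))
for cam in('side','scene'):
    im,K,P=snap(cam)
    for t in('cell_1','window_cap','kf_ring','tape_roll','feedthrough'):
        print(cam,t,[(round(m['confidence'],2),hit(m['uv'],0,K,P)[0][:2].round(3)) for m in bot.mark_of(cam,t) if m['confidence']>.4])
```

```text
wrist end +-mm -4 [0.59   0.2871] -123.3
wrist end +-mm -2 [0.59   0.2864] -123.6
wrist end +-mm 0 [0.5899 0.2858] -123.6
wrist end +-mm 2 [0.5899 0.2846] -123.0
wrist end +-mm 4 [0.5899 0.2841] -120.2
scene end +-mm -4 [0.5909 0.2886] -142.3
scene end +-mm -2 [0.591  0.2885] -144.1
scene end +-mm 0 [0.5909 0.2899] -143.9
scene end +-mm 2 [0.591  0.2884] -143.3
scene end +-mm 4 [0.5907 0.2887] -139.4
side cell_1 [(0.6, array([0.409, 0.344]))]
side window_cap [(0.91, array([ 0.415, -0.464]))]
side kf_ring [(0.73, array([0.591, 0.355])), (0.63, array([0.586, 0.278])), (0.41, array([ 0.599, -0.218]))]
side tape_roll [(0.6, array([0.528, 0.443]))]
side feedthrough [(0.62, array([ 0.624, -0.493]))]
scene cell_1 [(0.63, array([0.418, 0.355])), (0.59, array([0.597, 0.259])), (0.55, array([0.598, 0.311])), (0.54, array([0.595, 0.347]))]
scene window_cap [(0.67, array([ 0.425, -0.442]))]
scene kf_ring []
scene tape_roll [(0.73, array([0.528, 0.452]))]
scene feedthrough [(0.55, array([ 0.637, -0.478]))]
```

```bash
python3 -c "
from workcell import bot
print(bot.job_done())"
```

```text
the job is handed in; nothing more can be done
None
```

I seated the three lens cells on the bench in the rack, laid the cover sheet on its end posts, and handed the job in at about 43 s of robot time. I never saw a fourth cell, and I left the green look-alike alone.

- **Cells:** they are in nests 2, 3 and 4, each right on the first try. The brass key shows in the notch of each. Heights fitted from the image were not conclusive, so seating rests on the visible keys and on how far down the gripper went.
- **Cover overhang:** I dragged the sheet along its tray to an overhang of about 4.4–4.7 cm, as two measurements gave it.
- **Cover placing:** I pinched the sheet by its long edges, carried it across at about x 0.4 m with the tool near 0.29 m up, and set it on the posts. It touched at the expected height. The wrist camera puts its centre within about 1–2 mm of the rack's, with the angle agreeing to about 0.1°, and the tilt fit is best near flat.
- **Disagreements:** the scene camera puts the cover's centre about 3 mm further along the rack than the wrist camera does. The picture limit was reached, so I checked the last state by measurement only and did not view it.
- **Bystanders:** window cap, tape roll and feedthrough measure about where they were to within 1–2 cm. The kf ring showed only weakly in the side view, about 1.5 cm off its first reading, and not in the scene view. I did not work near any of them.

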